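# Seat a snap-in plug and prove its catch with a pull test

### The arm

A 6-joint arm with a two-finger parallel gripper is mounted at the origin on the work surface. World frame = base frame: x ahead of the robot, y to its left, z up, the work surface at z = 0. Lengths are in m, angles in rad, forces in N, time in s.
With the tool pointing down it reaches from about 0.35 to 0.975 m from the base axis. Payload 4.9 kg.
Tool frame: the origin (TCP) lies on the centre line of the jaws, within the pads' length; the fingertips stand 11 mm ahead of it and the grasp point (between the pads) lies 8 mm behind it; z points along the fingers, y is the direction in which the jaws open and shut (so a half turn about z gives the same grasp; the last joint's range is limited). The gripper opens to 85 mm and grips with 20 to 120 N. Pads are 22 mm wide; open, the fingers measure 114 mm over their backs; the gripper's body (76 mm by 85 mm) begins 54 mm behind the grasp point. The pads swing forward as they close: fully open they stand 13 mm farther back than shut.
Start: joints at [-1.302, 0.053, 1.613, -0, 1.476, -0.119], TCP at [0.236, -0.579, 0.242] pointing down, gripper open.
Joint ranges: [-3.01, 3.01], [-1.01, 2.22], [0.06, 2.58], [-1.02, 4.17], [0.09, 2.62], [-3.14, 3.14]. Speed limits (rad/s): [2.57, 2.57, 3.14, 3.14, 3.14, 3.14].

### API

Orientations are given as a rotation vector (axis times angle).
In Python, from station import ctrl gives the robot as it stands.
- The arm moves only by the tool send_rows, never from a script. Its argument "series" is a list of rows, each an object of numbers: "tx", "ty", "tz": the shift along the tool's x, y, z in cm; "wx", "wy", "wz": the turn, a rotation vector about the tool's x, y, z in rad; "jaw": the closure, from 0 (fully open) to 1 (shut). In form: [{"tx": .., "ty": .., "tz": .., "wx": .., "wy": .., "wz": .., "jaw": ..}, ...]. A call has 1 to 5 rows; each row shifts and turns the pose as measured when the row begins, along the tool's axes as they then stand; what a row does not reach is not made up. A row lasts 1/8 s, in which the tool goes at most 62.5 mm and 10.7 degrees, less where a joint would pass 70% of its speed; a pose out of reach is approached as far as the arm can. A call is refused whole if a number of a shift passes 6.25 or a number of a turn 0.188, either way. A call with a gripper value outside its range is refused whole. The fingers move at their own pace and stop on an object; "squeeze" is the grip in N (left out, the last holds). Time passes only in rows, so rows that do not move let the fingers close. It gives the time, the measured TCP pose, the force and the opening at its end, in the units of the state.
- ctrl.get_obs(): the state, without advancing time (a new reading comes with each control period).
- ctrl.get_image(name): name is "scene" or "top" or "wrist"; returns the picture (480x640x3 uint8, red, green, blue); there is no depth.
- ctrl.camera_info(name): a dict with "mtx" (3x3 intrinsics, pixels), "R" (3x3) and "t" (3): a world point X has camera coordinates R X + t. Camera axes: x right, y down, z forward; pixel columns grow to the right and rows downward; lengths in m; the calibration is good to about 2 mm. The wrist camera is an equidistant fisheye: a pixel r from the principal point sees the ray r / f radians off the axis. A picture is of the moment at which its call begins: read the wrist's pose just before it. camera_info takes no time and is no camera call; for the wrist camera it gives the pose at the moment of the call.
- ctrl.finish_job(): hands the job in, once; it reports no verdict.
The state is a dict: "t": time; "q": joint angles; "dq": joint speeds; "effort": joint torques, N m; "tool_pos": TCP position; "tool_rot": TCP orientation; "contact_force": force on the tool from outside, world axes, zero at the start; "wrist_torque": the same for the moment, N m; "opening": finger opening in m.
Only numpy, scipy, OpenCV 4.12 (cv2) and the standard library are available. Lean on these libraries where they do the work, as an engineer would, in place of code of your own. Each camera call takes 0.05 s, during which the arm holds its last target.

### The job

Take the square-headed plug from the rack, stand it nose down in the socket of the spring-mounted pull-test stand and press it fully home until it snaps in, never pressing harder than about 20 N. Then, gripping the plug, pull it straight up with slowly rising force to about 13 N (not beyond 16 N), hold that pull for one second to prove that the catch holds, ease off and let go, leaving the plug fully home. Leave the other plugs and everything else on the bench where they are.

Things in the scene. Friction and masses are not known exactly. Their poses are not given: they have to be found in the camera images.
- plug: The plug to be seated, one rigid piece of 40 to 85 g, hanging nose down by its flange in any of the rack's three holes. Origin: tip of the nose; z up the axis. Round brass nose 18 mm across, z 0 to 30 mm, cone tip (8 mm at the end, full size from z = 10), snap groove z 12 to 22. Flange 34 mm across, z 30 to 35, its underside is the seat. Above it the square head.
- plug_head (a point): Centre of that plug's SQUARE grey plastic head, the part to grip: 22 x 22 mm, sides along the plug's x and y, 34 mm tall (35 to 69 mm above the nose tip); this point is 52 mm above the nose tip.
- rack: Fixed black block 70 mm (x) by 235 mm (y), 45 mm tall, origin at the centre of its underside; three 25 mm through holes in a row along its y, 75 mm apart, the middle one at the origin. Stands anywhere on the right half of the bench, turned by up to 0.3 rad.
- stand: Fixed pull-test stand, origin at the centre of its underside: grey base plate 150 x 130 mm, 12 mm thick, with two aluminium guide cheeks (to 48 mm height) on either side (its y) of the socket block. Turned by up to 0.5 rad.
- socket_mouth (a point): Centre of the round mouth on top of the aluminium socket block (66 x 66 mm; top 66 mm above the bench), z up. Hole 20 mm across, right through (36 mm), 3 mm lead-in chamfer. The flange lands on the block when the plug is fully home: nose tip 30 mm below this point. Any turn of the plug about its axis will do.
- socket_catch (a point): On the hole's axis, 14 mm below the mouth: height of two sprung catch pins that snap into the plug's groove. Pushing the nose past them takes roughly 5 to 12 N. Under a pull the latched plug has less than 1 mm of play before the catch bites; the catch lets go only well above 20 N.
- socket (a joint): Height of the socket block on its very stiff springs, in m, 0 at rest, positive up, stops at 0.005 either way. It yields only about 0.12 mm per newton pulled up (+) or pressed down (-), which is lost in the noise of the readings: feel the force at the wrist.
- round_plug: Bystander in the rack: same nose and flange, but a round head 30 mm across, 26 mm tall. Origin at the nose tip. Leave it.
- slim_plug: Bystander in the rack: same nose and flange, but a thin round head 14 mm across, 22 mm tall. Origin at the nose tip. Leave it.
- jar: Bystander: amber glass jar 52 mm across, 70 mm tall, origin at the centre of its underside. Leave it.
- driver: Bystander: screwdriver lying flat near the back. Leave it.
Things that resemble listed ones, but are neither listed nor needed, are in the scene too. Leave any pink or turquoise look-alike of the plug alone.

How it is judged:
By the outcome, as a careful person would: the job done as asked, in the order asked, and still so for the second after the job is handed in, with the robot touching nothing.
It also fails if it takes over 64 s, if anything falls off the work surface, if the arm or the gripper's body presses on something with over 40 N, if the wrist force passes 120 N, or if a joint passes its speed limit or range.

## Working session

There is one attempt and no reset: what is moved stays moved. The work goes in short steps, Python scripts to look and compute and a tool call to move; the robot and the scene stay as the last step left them, time stands still between calls to the robot, and variables do not carry over. Pictures are saved under pics/ and viewed, and the job is handed in when it is done.

Besides the shell and the picture viewer there is one more tool, called after "Call:" by a JSON object that holds its "op" and its "data". send_rows: Moves the arm, as the interface text tells. Its arguments: {"type":"object","properties":{"series":{"type":"array"},"squeeze":{"type":"number"}},"required":["series"]}

```bash
mkdir -p pics; ls
python3 - <<'E'
from station import ctrl
import cv2
o=ctrl.get_obs(); print({k:(v.round(3).tolist() if hasattr(v,'round') and hasattr(v,'tolist') else v) for k,v in o.items()})
for n in ["scene","top","wrist"]:
    c=ctrl.camera_info(n); print(n,c)
    cv2.imwrite(f"pics/{n}0.png",ctrl.get_image(n)[:,:,::-1])
E
```

```text
pics
{'t': 0.0, 'q': [-1.302, 0.053, 1.614, 0.0, 1.476, -0.119], 'dq': [-0.002, -0.002, 0.0, -0.001, -0.0, 0.0], 'effort': [0.0, -39.369, -37.017, -0.0, 0.007, -0.0], 'tool_pos': [0.236, -0.578, 0.241], 'tool_rot': [-3.081, -0.605, 0.0], 'contact_force': [0.249, -0.215, -0.148], 'wrist_torque': [-0.018, -0.011, -0.012], 'opening': 0.08533232372910453}
scene {'mtx': array([[439.51430778,   0.        , 318.75396426],
       [  0.        , 439.51430778, 250.50152944],
       [  0.        ,   0.        ,   1.        ]]), 'R': array([[ 0.63937561,  0.76876176,  0.01428933],
       [ 0.58894666, -0.47770758, -0.65187215],
       [-0.49430826,  0.42520681, -0.75819425]]), 't': array([-0.29227422, -0.31564646,  1.26228833])}
top {'mtx': array([[435.06888699,   0.        , 317.8801821 ],
       [  0.        , 435.06888699, 240.49226405],
       [  0.        ,   0.        ,   1.        ]]), 'R': array([[-2.56997435e-02, -9.99669659e-01, -3.08906087e-04],
       [-9.73226585e-01,  2.50905391e-02, -2.28474243e-01],
       [ 2.28406520e-01, -5.57109384e-03, -9.73549909e-01]]), 't': array([-0.03094666,  0.56273219,  0.67917188])}
wrist {'mtx': array([[371.64829954,   0.        , 316.81437124],
       [  0.        , 371.64829954, 243.48160256],
       [  0.        ,   0.        ,   1.        ]]), 'R': array([[ 0.37801729, -0.92579797, -0.00102171],
       [-0.87859248, -0.35909004,  0.31484853],
       [-0.29185301, -0.11812052, -0.94914138]]), 't': array([-0.62335102, -0.04006245,  0.37975971])}
```

View pics/scene0.png

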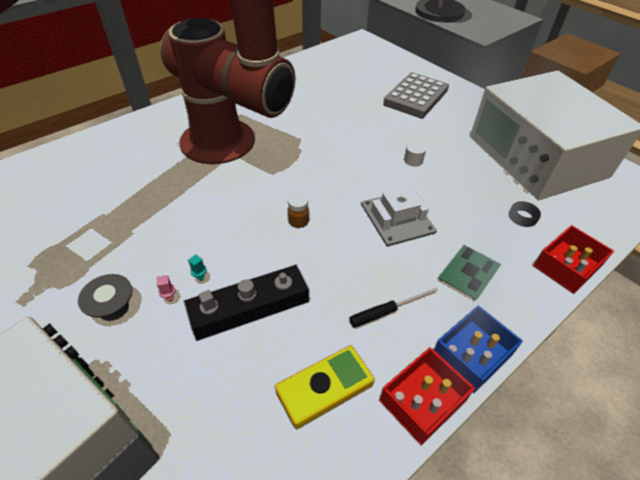

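View pics/top0.png

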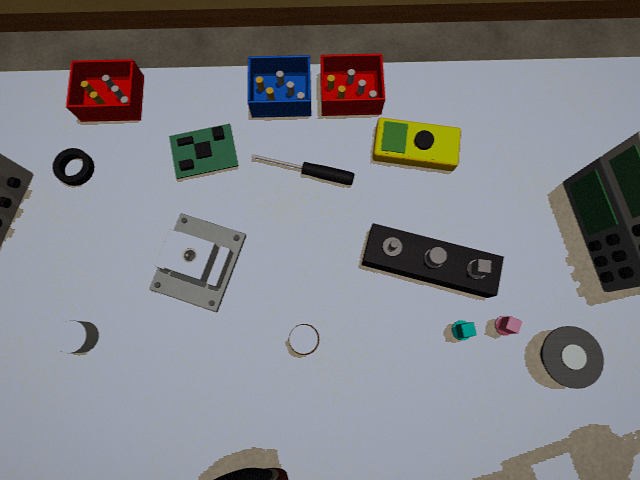

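View pics/wrist0.png

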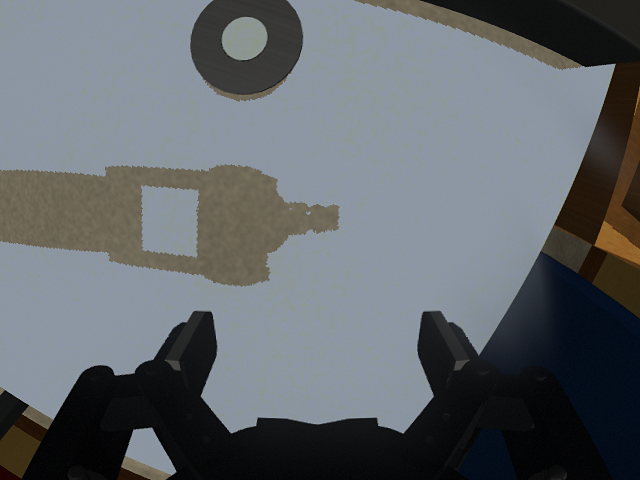

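The top view shows three plugs in the black rack: slim at (393,246), round at (436,257), square at (482,267). The pink (508,325) and turquoise (463,330) look-alikes are off the rack. The one at (482,267) has the square grey head. I'll enlarge both areas to confirm.

```bash
cat > h.py <<'E'
import numpy as np, cv2
from station import ctrl
def ray(n,uv,c=None):
    c=c or ctrl.camera_info(n); K=c["mtx"]
    x=(np.asarray(uv,float)-[K[0,2],K[1,2]])/K[0,0]
    if n=="wrist":
        r=np.linalg.norm(x); d=np.r_[x/r*np.sin(r),np.cos(r)] if r>1e-9 else np.r_[0,0,1.]
    else: d=np.r_[x,1]
    R=np.asarray(c["R"]);return -R.T@c["t"], R.T@d
def onz(n,uv,z,c=None):
    o,d=ray(n,uv,c); return o+d*(z-o[2])/d[2]
def proj(n,X,c=None):
    c=c or ctrl.camera_info(n);K=c["mtx"]
    p=np.asarray(c["R"])@np.asarray(X)+c["t"]
    if n=="wrist":
        r=np.hypot(p[0],p[1]);th=np.arctan2(r,p[2]);return np.r_[K[0,2],K[1,2]]+K[0,0]*th*p[:2]/max(r,1e-12)
    return np.r_[K[0,2],K[1,2]]+K[0,0]*p[:2]/p[2]
E
python3 - <<'E'
from h import *
t=cv2.imread("pics/top0.png"); s=cv2.imread("pics/scene0.png")
a=cv2.resize(t[215:305,350:510],None,fx=5,fy=5,interpolation=cv2.INTER_CUBIC); cv2.imwrite("pics/rack.png",a)
a=cv2.resize(t[205:315,140:255],None,fx=5,fy=5,interpolation=cv2.INTER_CUBIC);cv2.imwrite("pics/stand.png",a)
g=t.max(2); m=((g<45)).astype(np.uint8); m[:, :350]=0;m[:,515:]=0;m[:215]=0;m[305:]=0
cs,_=cv2.findContours(m,0,2); c=max(cs,key=cv2.contourArea); h=cv2.convexHull(c); ap=cv2.approxPolyDP(h,5,True)[:,0]; print(ap)
for p in ap: print(p, onz("top",p,0.045).round(4), onz("top",p,0).round(4))
E
```

```text
[[372 225]
 [503 257]
 [496 294]
 [486 297]
 [363 265]]
[372 225] [ 0.5922 -0.1422  0.045 ] [ 0.6043 -0.1483  0.    ]
[503 257] [ 0.5286 -0.3673  0.045 ] [ 0.5369 -0.387   0.    ]
[496 294] [ 0.4647 -0.3474  0.045 ] [ 0.4692 -0.3659  0.    ]
[486 297] [ 0.4601 -0.3297  0.045 ] [ 0.4642 -0.3472  0.    ]
[363 265] [ 0.5208 -0.1227  0.045 ] [ 0.5286 -0.1276  0.    ]
```

View pics/rack.png

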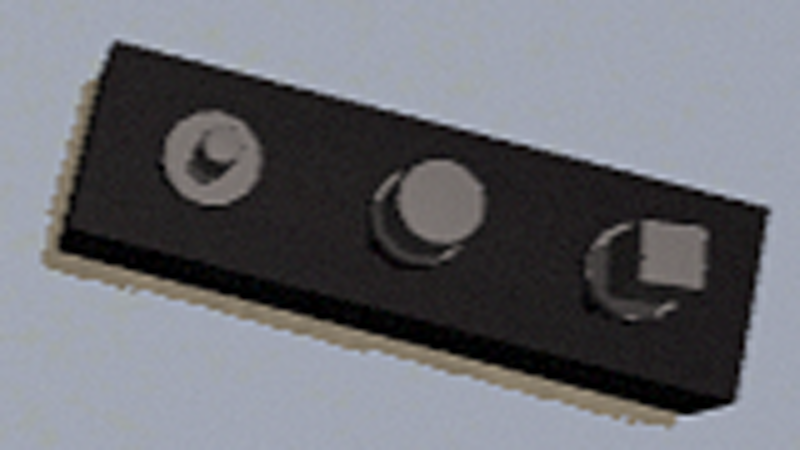

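View pics/stand.png

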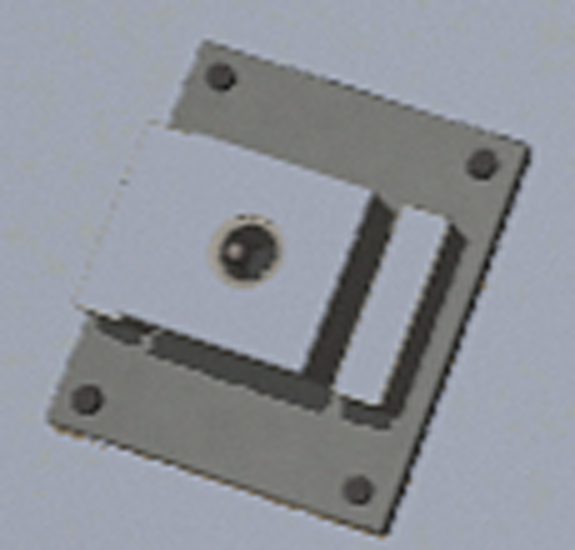

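Crop confirms it: square grey head at crop (674,255), i.e. top pixel about (484.5,265.7); the other two are round and slim. Socket mouth at crop (246,251), pixel (189,255).

Run:
```python
from h import *
t=cv2.imread("pics/top0.png")
def up(p,o): return (np.array(p)+.5)/5-.5+o
for z in (.084,):
    q=np.array([onz("top",up(p,[350,215]),z) for p in [(642,220),(708,225),(705,290),(640,285)]]); print(q.round(4),q.mean(0).round(4))
    for i in range(4):
        d=q[(i+1)%4]-q[i]; print("side",np.linalg.norm(d).round(4),np.degrees(np.arctan2(d[1],d[0])).round(1))
print("round",onz("top",up((441,202),[350,215]),.076).round(4),"slim",onz("top",up((222,145),[350,215]),.072).round(4))
m=onz("top",up((246,251),[140,205]),.066); print("mouth",m.round(4))
cor=[(205,42),(528,150),(385,533),(48,425)]
b=np.array([onz("top",up(p,[140,205]),.012) for p in cor]); print(b.round(4),b.mean(0).round(4))
for i in range(4):
    d=b[(i+1)%4]-b[i]; print("side",np.linalg.norm(d).round(4),np.degrees(np.arctan2(d[1],d[0])).round(1))
print("scene mouth px",proj("scene",m), "scene plug", proj("scene",q.mean(0)))
s=cv2.imread("pics/scene0.png")
cv2.imwrite("pics/sc1.png",np.hstack([cv2.resize(s[180:250,355:435],(400,350),interpolation=2),cv2.resize(s[270:340,180:260],(400,350),interpolation=2)]))
```

```text
[[ 0.5198 -0.3086  0.084 ]
 [ 0.5176 -0.3302  0.084 ]
 [ 0.496  -0.3267  0.084 ]
 [ 0.4982 -0.3056  0.084 ]] [ 0.5079 -0.3178  0.084 ]
side 0.0217 -95.9
side 0.0218 170.8
side 0.0212 84.1
side 0.0218 -8.0
round [ 0.5291 -0.2451  0.076 ] slim [ 0.5514 -0.174   0.072 ]
mouth [0.5423 0.1741 0.066 ]
[[0.6334 0.2087 0.012 ]
 [0.5888 0.0878 0.012 ]
 [0.4504 0.1367 0.012 ]
 [0.4918 0.2583 0.012 ]] [0.5411 0.1729 0.012 ]
side 0.1289 -110.3
side 0.1468 160.6
side 0.1285 71.2
side 0.1501 -19.3
scene mouth px [400.41973866 197.64713619] scene plug [204.8126255  294.07674504]
```

View pics/sc1.png

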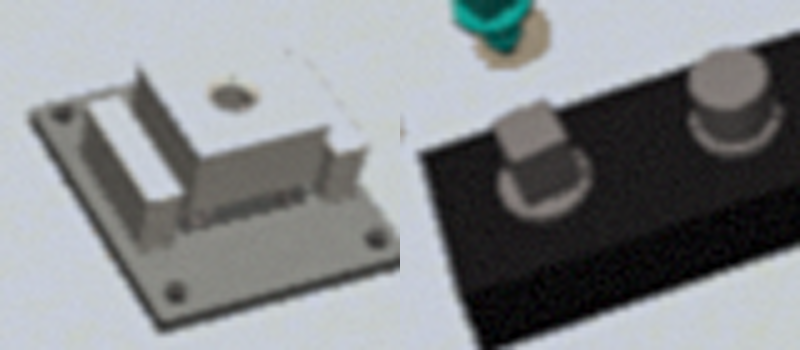

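Measurements agree: head sides 22 mm, rack pitch about 75 mm, base plate 150x130 mm. The scene view is within a few mm of each projection. Next I'll move above the plug, with the jaws opening across the rack row (along -7°).

```bash
cat >> h.py <<'E'
from scipy.spatial.transform import Rotation as Ro
def Rdown(yawy):  # tool z down, tool y at yaw (deg)
    a=np.radians(yawy); y=np.array([np.cos(a),np.sin(a),0]); z=np.array([0,0,-1.]); return Ro.from_matrix(np.c_[np.cross(y,z),y,z])
def plan(pos,yawy,n):
    o=ctrl.get_obs(); p=np.array(o["tool_pos"]);r=Ro.from_rotvec(o["tool_rot"]); T=Rdown(yawy)
    w=(r.inv()*T).as_rotvec(); print("t",round(o["t"],2),"p",p.round(4),"left",(np.array(pos)-p).round(4),"w",w.round(3),"F",np.round(o["contact_force"],2),"op",round(o["opening"],4))
    for i in range(n):
        d=r.inv().apply((np.array(pos)-p)/n)*100
        print(" ",d.round(2),(w/n).round(3)); r=r*Ro.from_rotvec(w/n)
E
python3 -c "
from h import *
plan([.508,-.318,.2],-7,8)"
```

```text
t 0.15 p [ 0.2362 -0.5781  0.2413] left [ 0.2718  0.2601 -0.0413] w [-1.000e-03 -1.000e-03 -1.061e+00] F [ 0.25  0.13 -0.16] op 0.0851
  [ 4.37 -1.72  0.52] [-0.    -0.    -0.133]
  [ 4.56 -1.13  0.52] [-0.    -0.    -0.133]
  [ 4.67 -0.52  0.52] [-0.    -0.    -0.133]
  [4.7  0.1  0.52] [-0.    -0.    -0.133]
  [4.65 0.73 0.52] [-0.    -0.    -0.133]
  [4.51 1.33 0.52] [-0.    -0.    -0.133]
  [4.29 1.92 0.52] [-0.    -0.    -0.133]
  [4.   2.47 0.52] [-0.    -0.    -0.133]
```

Call:
{"op": "send_rows", "data": {"series": [{"tx": 4.4,"ty": -1.7,"tz": 0.5,"wz": -0.13,"jaw": 0},{"tx": 4.6,"ty": -1.1,"tz": 0.5,"wz": -0.13,"jaw": 0},{"tx": 4.7,"ty": -0.5,"tz": 0.5,"wz": -0.13,"jaw": 0},{"tx": 4.7,"ty": 0.1,"tz": 0.5,"wz": -0.13,"jaw": 0},{"tx": 4.6,"ty": 0.7,"tz": 0.5,"wz": -0.13,"jaw": 0}]}}

```text
invalid input at $.series[0]: expected keys tx, ty, tz, wx, wy, wz, jaw
```

```bash
python3 -c "
from h import *
plan([.508,-.318,.2],-7,4)"
```

```text
t 0.15 p [ 0.2362 -0.5781  0.2413] left [ 0.2718  0.2601 -0.0413] w [-1.000e-03 -1.000e-03 -1.061e+00] F [ 0.25  0.13 -0.16] op 0.0851
  [ 8.75 -3.45  1.04] [-0.    -0.    -0.265]
  [ 9.35 -1.04  1.04] [-0.    -0.    -0.265]
  [9.29 1.45 1.03] [-0.    -0.    -0.265]
  [8.59 3.83 1.03] [-0.    -0.    -0.265]
```

Call:
{"op": "send_rows", "data": {"series": [{"tx": 4.4,"ty": -1.7,"tz": 0.5,"wx": 0,"wy": 0,"wz": -0.13,"jaw": 0},{"tx": 4.6,"ty": -1.1,"tz": 0.5,"wx": 0,"wy": 0,"wz": -0.13,"jaw": 0},{"tx": 4.7,"ty": -0.5,"tz": 0.5,"wx": 0,"wy": 0,"wz": -0.13,"jaw": 0},{"tx": 4.7,"ty": 0.1,"tz": 0.5,"wx": 0,"wy": 0,"wz": -0.13,"jaw": 0},{"tx": 4.6,"ty": 0.7,"tz": 0.5,"wx": 0,"wy": 0,"wz": -0.13,"jaw": 0}]}}

```text
t: 0.78
tool_pos: [0.4084, -0.4128, 0.2141]
tool_rot: [-2.714, -1.576, -0.0]
contact_force: [-0.2, -0.8, 0.4]
opening: 0.0854
```

```bash
python3 -c "
from h import *
plan([.508,-.318,.2],-7,4)"
```

```text
t 0.78 p [ 0.4084 -0.4128  0.2141] left [ 0.0996  0.0948 -0.0141] w [-0.002 -0.002 -0.396] F [-0.2  -0.76  0.35] op 0.0854
  [3.29 0.99 0.36] [-0.001 -0.001 -0.099]
  [3.18 1.31 0.36] [-0.001 -0.001 -0.099]
  [3.03 1.62 0.35] [-0.001 -0.001 -0.099]
  [2.86 1.91 0.35] [-0.001 -0.001 -0.099]
```

Call:
{"op": "send_rows", "data": {"series": [{"tx": 3.3,"ty": 1.0,"tz": 0.4,"wx": 0,"wy": 0,"wz": -0.1,"jaw": 0},{"tx": 3.2,"ty": 1.3,"tz": 0.4,"wx": 0,"wy": 0,"wz": -0.1,"jaw": 0},{"tx": 3.0,"ty": 1.6,"tz": 0.3,"wx": 0,"wy": 0,"wz": -0.1,"jaw": 0},{"tx": 2.9,"ty": 1.9,"tz": 0.3,"wx": 0,"wy": 0,"wz": -0.1,"jaw": 0},{"tx": 0,"ty": 0,"tz": 0,"wx": 0,"wy": 0,"wz": 0,"jaw": 0}]}}

```text
t: 1.4
tool_pos: [0.5108, -0.3098, 0.1971]
tool_rot: [-2.324, -2.103, -0.001]
contact_force: [-1.1, -0.8, -0.1]
opening: 0.0853
```

Run:
```python
from h import *
plan([.508,-.318,.2],-7,1)
c=ctrl.camera_info("wrist"); o,d=ray("wrist",[c["mtx"][0,2]+.01,c["mtx"][1,2]],c); print(o.round(4),d.round(3))
im=ctrl.get_image("wrist")[:,:,::-1]; cv2.imwrite("pics/w1.png",im)
print("pred head top px",proj("wrist",[.508,-.318,.084],c), "tcp px",proj("wrist",ctrl.get_obs()["tool_pos"],c))
import pickle; pickle.dump(c,open("w1.pkl","wb"))
```

```text
t 1.4 p [ 0.5108 -0.3098  0.1971] left [-0.0028 -0.0082  0.0029] w [-0.005 -0.005  0.022] F [-1.06 -0.82 -0.07] op 0.0853
  [-0.85 -0.2  -0.3 ] [-0.005 -0.005  0.022]
[ 0.5197 -0.229   0.3287] [-0.036 -0.308 -0.951]
pred head top px [314.66917466 256.74240237] tcp px [315.36863373 333.8060836 ]
```

View pics/w1.png

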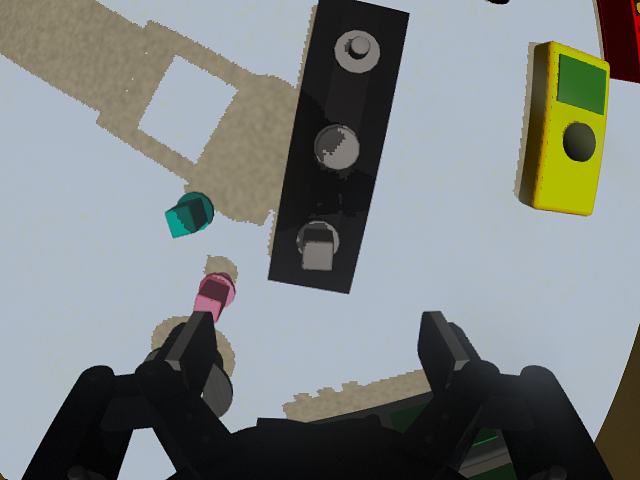

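Wrist view: square head top at about (318,256), predicted (315,257). Slim is at (358,50) and round at (337,148); the pink and turquoise look-alikes stay on the left. Now the corners.

Run:
```python
from h import *
im=cv2.imread("pics/w1.png"); cv2.imwrite("pics/w1c.png",cv2.resize(im[210:290,280:360],(800,600)[::-1] if 0 else (600,600),interpolation=2))
```

```text
(no output)
```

View pics/w1c.png

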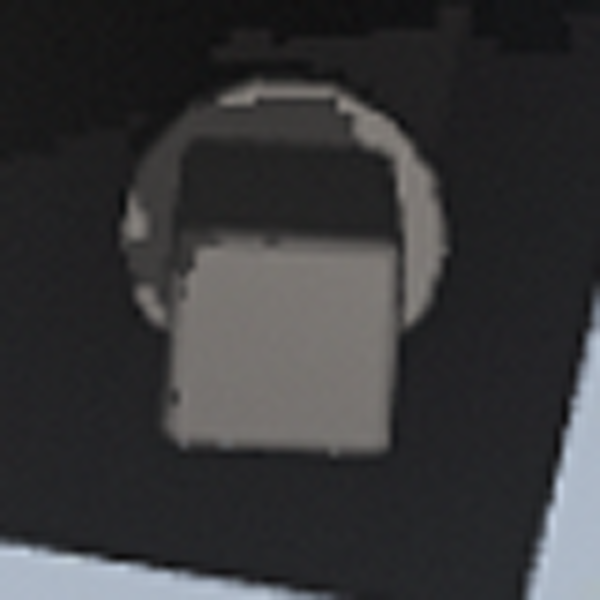

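Run:
```python
from h import *
import pickle; c=pickle.load(open("w1.pkl","rb"))
q=np.array([onz("wrist",(np.array(p)+.5)/7.5-.5+[280,210],.084,c) for p in [(178,237),(399,238),(390,453),(163,442)]]); print(q.round(4),q.mean(0).round(4))
for i in range(4):
    d=q[(i+1)%4]-q[i]; print("side",np.linalg.norm(d).round(4),np.degrees(np.arctan2(d[1],d[0])).round(1))
# flange centre at z=.05 from left/right extents: leftmost x 122, rightmost 447, top y 78
print(onz("wrist",(np.array((284,235))+.5)/7.5-.5+[280,210],.05,c).round(4))
```

```text
[[ 0.5013 -0.3058  0.084 ]
 [ 0.5216 -0.3079  0.084 ]
 [ 0.5189 -0.3291  0.084 ]
 [ 0.4976 -0.3259  0.084 ]] [ 0.5099 -0.3172  0.084 ]
side 0.0204 -5.9
side 0.0214 -97.2
side 0.0215 171.4
side 0.0204 79.6
[ 0.5099 -0.3174  0.05  ]
```

Wrist and top views agree within 2 mm: head centre about (0.5095, -0.317), yaw -7.5°. I'll align and descend to TCP z 0.067, so the fingertips stay clear of the flange top at 0.050.

Run:
```python
from h import *
plan([.5095,-.3173,.11],-7.5,4)
```

```text
t 1.45 p [ 0.5102 -0.3107  0.1972] left [-0.0007 -0.0066 -0.0872] w [-0.005 -0.005  0.029] F [-0.28  0.17 -0.92] op 0.0856
  [-0.18  0.01  2.18] [-0.001 -0.001  0.007]
  [-0.17  0.01  2.18] [-0.001 -0.001  0.007]
  [-0.17  0.01  2.18] [-0.001 -0.001  0.007]
  [-0.17  0.01  2.18] [-0.001 -0.001  0.007]
```

Call:
{"op": "send_rows", "data": {"series": [{"tx": -0.5,"ty": 0,"tz": 2.2,"wx": -0.003,"wy": -0.003,"wz": 0.015,"jaw": 0},{"tx": -0.2,"ty": 0,"tz": 2.2,"wx": 0,"wy": 0,"wz": 0.014,"jaw": 0},{"tx": 0,"ty": 0,"tz": 2.2,"wx": 0,"wy": 0,"wz": 0,"jaw": 0},{"tx": 0,"ty": 0,"tz": 1.0,"wx": 0,"wy": 0,"wz": 0,"jaw": 0},{"tx": 0,"ty": 0,"tz": 0,"wx": 0,"wy": 0,"wz": 0,"jaw": 0}]}}

```text
t: 2.08
tool_pos: [0.5065, -0.3222, 0.1204]
tool_rot: [-2.372, -2.06, 0.003]
contact_force: [0.8, 0.3, -0.1]
opening: 0.0853
```

Run:
```python
from h import *
plan([.5095,-.3173,.067],-7.5,4)
```

```text
t 2.08 p [ 0.5065 -0.3222  0.1204] left [ 0.003   0.0049 -0.0534] w [-0.001  0.001 -0.01 ] F [ 0.8   0.29 -0.08] op 0.0853
  [0.13 0.06 1.33] [-0.     0.    -0.002]
  [0.13 0.06 1.33] [-0.     0.    -0.002]
  [0.13 0.06 1.33] [-0.     0.    -0.002]
  [0.13 0.06 1.33] [-0.     0.    -0.002]
```

Call:
{"op": "send_rows", "data": {"series": [{"tx": 0.5,"ty": 0.24,"tz": 1.0,"wx": 0,"wy": 0,"wz": -0.01,"jaw": 0},{"tx": 0,"ty": 0,"tz": 0,"wx": 0,"wy": 0,"wz": 0,"jaw": 0},{"tx": 0,"ty": 0,"tz": 0,"wx": 0,"wy": 0,"wz": 0,"jaw": 0}]}}

```text
t: 2.45
tool_pos: [0.5106, -0.3184, 0.1121]
tool_rot: [2.359, 2.069, -0.002]
contact_force: [-0.4, 0.3, 0.4]
opening: 0.0856
```

Run:
```python
from h import *
plan([.5095,-.3173,.067],-7.5,3)
```

```text
t 2.45 p [ 0.5106 -0.3184  0.1121] left [-0.0011  0.0011 -0.0451] w [0.002 0.003 0.   ] F [-0.39  0.33  0.36] op 0.0856
  [ 0.04 -0.05  1.5 ] [0.001 0.001 0.   ]
  [ 0.04 -0.04  1.5 ] [0.001 0.001 0.   ]
  [ 0.03 -0.04  1.5 ] [0.001 0.001 0.   ]
```

Call:
{"op": "send_rows", "data": {"series": [{"tx": 0.1,"ty": -0.1,"tz": 1.5,"wx": 0,"wy": 0,"wz": 0,"jaw": 0},{"tx": 0,"ty": 0,"tz": 1.5,"wx": 0,"wy": 0,"wz": 0,"jaw": 0},{"tx": 0,"ty": 0,"tz": 1.2,"wx": 0,"wy": 0,"wz": 0,"jaw": 0},{"tx": 0,"ty": 0,"tz": 0,"wx": 0,"wy": 0,"wz": 0,"jaw": 0},{"tx": 0,"ty": 0,"tz": 0,"wx": 0,"wy": 0,"wz": 0,"jaw": 0}]}}

```text
t: 3.08
tool_pos: [0.5095, -0.317, 0.0665]
tool_rot: [2.36, 2.071, -0.002]
contact_force: [0.3, 0.5, -0.0]
opening: 0.0855
```

Run:
```python
from h import *
plan([.5095,-.3173,.067],-7.5,1)
cv2.imwrite("pics/w2.png",ctrl.get_image("wrist")[:,:,::-1])
```

```text
t 3.08 p [ 0.5095 -0.317   0.0665] left [-0.     -0.0003  0.0005] w [0.001 0.003 0.001] F [ 0.33  0.49 -0.  ] op 0.0855
  [-0.03  0.   -0.05] [0.001 0.003 0.001]
```

View pics/w2.png

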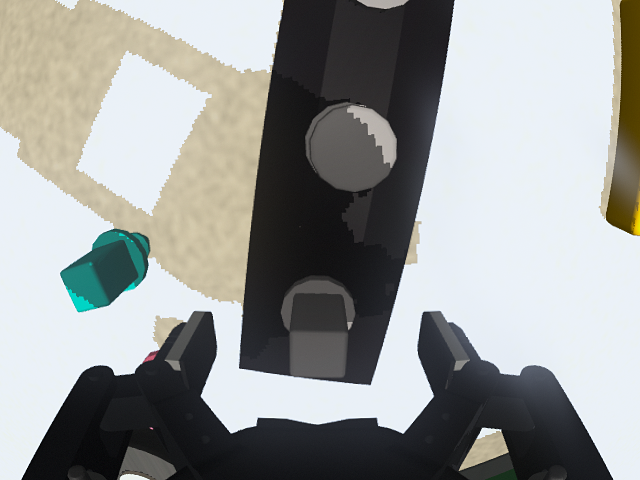

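The head at (319,345) sits midway between the pads (205 and 432), so I'll close.

Call:
{"op": "send_rows", "data": {"series": [{"tx": 0,"ty": 0,"tz": 0,"wx": 0,"wy": 0,"wz": 0,"jaw": 0.6},{"tx": 0,"ty": 0,"tz": 0,"wx": 0,"wy": 0,"wz": 0,"jaw": 1},{"tx": 0,"ty": 0,"tz": 0,"wx": 0,"wy": 0,"wz": 0,"jaw": 1},{"tx": 0,"ty": 0,"tz": 0,"wx": 0,"wy": 0,"wz": 0,"jaw": 1},{"tx": 0,"ty": 0,"tz": 0,"wx": 0,"wy": 0,"wz": 0,"jaw": 1}], "squeeze": 70}}

```text
t: 3.75
tool_pos: [0.5105, -0.3178, 0.0685]
tool_rot: [2.357, 2.068, -0.002]
contact_force: [-0.5, -0.1, -0.8]
opening: 0.021
```

Run:
```python
from h import *
plan([.5095,-.3173,.067],-7.5,1)
```

```text
t 3.75 p [ 0.5105 -0.3178  0.0685] left [-0.001   0.0005 -0.0015] w [0.004 0.005 0.001] F [-0.54 -0.09 -0.81] op 0.021
  [ 0.04 -0.11  0.15] [0.004 0.005 0.001]
```

Call:
{"op": "send_rows", "data": {"series": [{"tx": 0,"ty": 0,"tz": -1.5,"wx": 0,"wy": 0,"wz": 0,"jaw": 1},{"tx": 0,"ty": 0,"tz": -2.5,"wx": 0,"wy": 0,"wz": 0,"jaw": 1},{"tx": 0,"ty": 0,"tz": -4,"wx": 0,"wy": 0,"wz": 0,"jaw": 1},{"tx": 0,"ty": 0,"tz": -4,"wx": 0,"wy": 0,"wz": 0,"jaw": 1},{"tx": 0,"ty": 0,"tz": 0,"wx": 0,"wy": 0,"wz": 0,"jaw": 1}]}}

```text
t: 4.38
tool_pos: [0.5099, -0.317, 0.1947]
tool_rot: [2.357, 2.068, -0.001]
contact_force: [0.0, 0.2, -0.7]
opening: 0.0209
```

Run:
```python
from h import *
plan([.5423,.1741,.19],-7.5,12)
cv2.imwrite("pics/w3.png",ctrl.get_image("wrist")[:,:,::-1])
cv2.imwrite("pics/s3.png",ctrl.get_image("scene")[100:400,50:450,::-1])
print(ctrl.get_obs()["q"])
```

```text
t 4.38 p [ 0.5099 -0.317   0.1947] left [ 0.0324  0.4911 -0.0047] w [0.004 0.005 0.001] F [ 0.03  0.18 -0.67] op 0.0209
  [ 4.09 -0.26  0.02] [0. 0. 0.]
  [ 4.09 -0.26  0.02] [0. 0. 0.]
  [ 4.09 -0.26  0.02] [0. 0. 0.]
  [ 4.09 -0.26  0.02] [0. 0. 0.]
  [ 4.09 -0.26  0.03] [0. 0. 0.]
  [ 4.09 -0.27  0.03] [0. 0. 0.]
  [ 4.09 -0.27  0.03] [0. 0. 0.]
  [ 4.09 -0.27  0.03] [0. 0. 0.]
  [ 4.09 -0.27  0.03] [0. 0. 0.]
  [ 4.09 -0.27  0.03] [0. 0. 0.]
  [ 4.09 -0.27  0.04] [0. 0. 0.]
  [ 4.09 -0.27  0.04] [0. 0. 0.]
[-0.67927009  0.02823138  1.7270231  -0.00198028  1.38857794 -0.54863789]
```

View pics/w3.png

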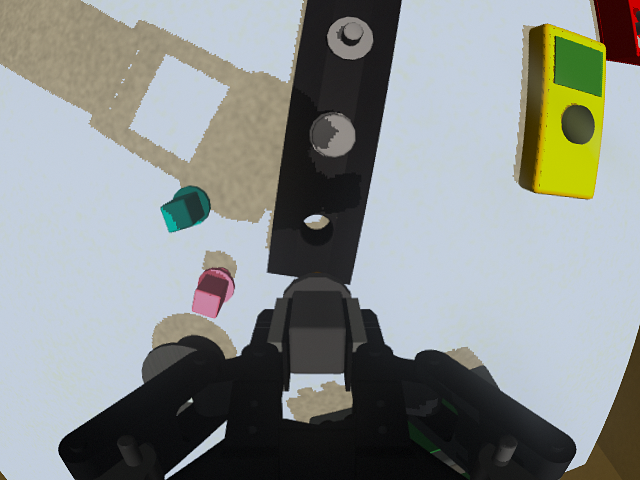

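View pics/s3.png

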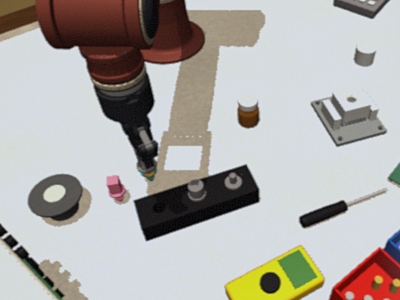

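Grasp is good: the hole at (317,228) is empty and the head sits square between the pads. Next, travel to above the socket.

Call:
{"op": "send_rows", "data": {"series": [{"tx": 3,"ty": -0.2,"tz": 0,"wx": 0,"wy": 0,"wz": 0,"jaw": 1},{"tx": 5,"ty": -0.3,"tz": 0,"wx": 0,"wy": 0,"wz": 0,"jaw": 1},{"tx": 5,"ty": -0.3,"tz": 0,"wx": 0,"wy": 0,"wz": 0,"jaw": 1},{"tx": 5,"ty": -0.3,"tz": 0,"wx": 0,"wy": 0,"wz": 0,"jaw": 1},{"tx": 5,"ty": -0.3,"tz": 0,"wx": 0,"wy": 0,"wz": 0,"jaw": 1}]}}

```text
t: 5.1
tool_pos: [0.5189, -0.0799, 0.1789]
tool_rot: [-2.355, -2.051, 0.014]
contact_force: [0.5, -0.1, -0.6]
opening: 0.021
```

Call:
{"op": "send_rows", "data": {"series": [{"tx": 5,"ty": -0.3,"tz": 0,"wx": 0,"wy": 0,"wz": 0,"jaw": 1},{"tx": 5,"ty": -0.3,"tz": 0,"wx": 0,"wy": 0,"wz": 0,"jaw": 1},{"tx": 5,"ty": -0.3,"tz": 0,"wx": 0,"wy": 0,"wz": 0,"jaw": 1},{"tx": 5,"ty": -0.3,"tz": 0,"wx": 0,"wy": 0,"wz": 0,"jaw": 1},{"tx": 0,"ty": 0,"tz": 0,"wx": 0,"wy": 0,"wz": 0,"jaw": 1}]}}

```text
t: 5.72
tool_pos: [0.5271, 0.1293, 0.1684]
tool_rot: [-2.341, -2.047, 0.036]
contact_force: [0.2, -1.0, -0.3]
opening: 0.0208
```

Run:
```python
from h import *
plan([.5423,.1741,.19],-7.5,2)
```

```text
t 5.72 p [0.5271 0.1293 0.1684] left [0.0152 0.0448 0.0216] w [-0.039 -0.004 -0.003] F [ 0.22 -1.04 -0.3 ] op 0.0208
  [ 2.33  0.41 -1.09] [-0.02  -0.002 -0.001]
  [ 2.32  0.44 -1.08] [-0.02  -0.002 -0.001]
```

Call:
{"op": "send_rows", "data": {"series": [{"tx": 2.2,"ty": 0.4,"tz": -1.1,"wx": -0.02,"wy": -0.002,"wz": -0.002,"jaw": 1},{"tx": 1.5,"ty": 0.4,"tz": -1.1,"wx": -0.019,"wy": -0.002,"wz": -0.001,"jaw": 1},{"tx": 0,"ty": 0,"tz": 0,"wx": 0,"wy": 0,"wz": 0,"jaw": 1},{"tx": 0,"ty": 0,"tz": 0,"wx": 0,"wy": 0,"wz": 0,"jaw": 1}]}}

```text
t: 6.22
tool_pos: [0.5382, 0.1627, 0.1851]
tool_rot: [-2.361, -2.069, 0.015]
contact_force: [-0.1, 0.4, -0.2]
opening: 0.0205
```

Run:
```python
from h import *
plan([.5423,.1741,.19],-7.5,1)
c=ctrl.camera_info("wrist"); cv2.imwrite("pics/w4.png",ctrl.get_image("wrist")[:,:,::-1])
import pickle; pickle.dump(c,open("w4.pkl","wb")); print(proj("wrist",[.5423,.1741,.066],c))
```

```text
t 6.22 p [0.5382 0.1627 0.1851] left [0.0041 0.0114 0.0049] w [-0.008  0.006 -0.001] F [-0.07  0.42 -0.25] op 0.0205
  [ 1.18  0.26 -0.49] [-0.008  0.006 -0.001]
[321.90171097 224.72412296]
```

View pics/w4.png

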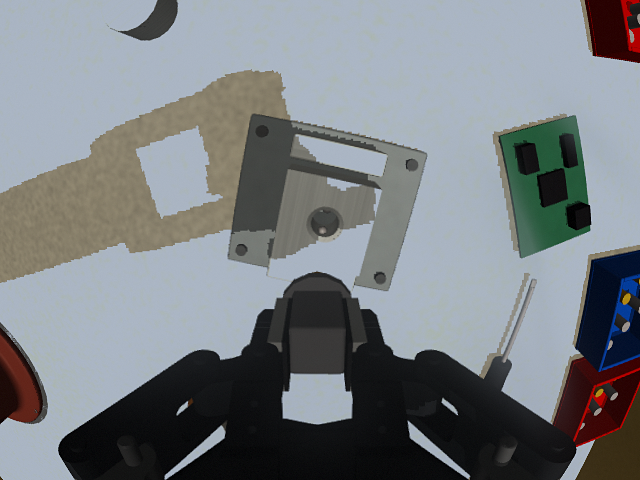

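Mouth at about (324,223), 2 px from the prediction. I'll enlarge the mouth and the held flange to work out their relative offset.

Run:
```python
from h import *
im=cv2.imread("pics/w4.png"); 
a=cv2.resize(im[198:248,299:349],(400,400),interpolation=2); b=cv2.resize(im[260:390,265:370],None,fx=3.07,fy=3.07,interpolation=2)[:400]
b=np.clip(b.astype(float)*2,0,255).astype(np.uint8); print(a.shape,b.shape)
cv2.imwrite("pics/w4c.png",np.hstack([a,b]))
```

```text
(400, 400, 3) (399, 322, 3)Traceback (most recent call last):
  File "<stdin>", line 5, in <module>
    return _nx.concatenate(arrs, 1, dtype=dtype, casting=casting)
           ~~~~~~~~~~~~~~~^^^^^^^^^^^^^^^^^^^^^^^^^^^^^^^^^^^^^^^
ValueError: all the input array dimensions except for the concatenation axis must match exactly, but along dimension 0, the array at index 0 has size 400 and the array at index 1 has size 399
```

Run:
```python
from h import *
im=cv2.imread("pics/w4.png"); 
a=cv2.resize(im[198:248,299:349],(400,400),interpolation=2); b=cv2.resize(im[265:385,260:380],(400,400),interpolation=2)
b=np.clip(b.astype(float)*2,0,255).astype(np.uint8)
cv2.imwrite("pics/w4c.png",np.hstack([a,b]))
```

```text
(no output)
```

View pics/w4c.png

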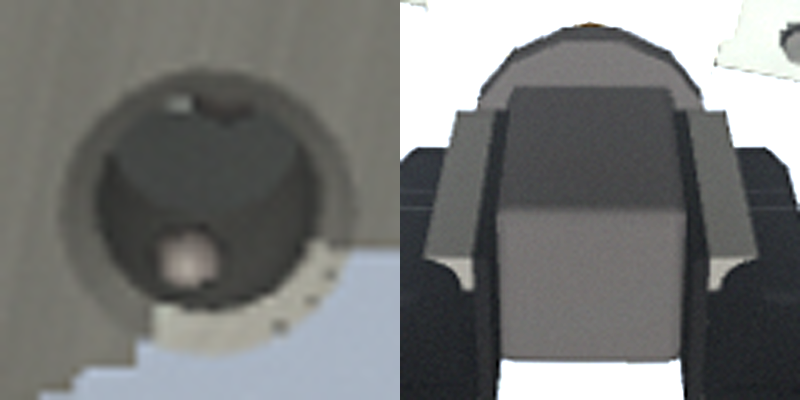

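Run:
```python
from h import *
import pickle; c=pickle.load(open("w4.pkl","rb"))
p=np.array([0.5382,0.1627,0.1851]); r=Ro.from_rotvec([-2.361,-2.069,.015])
m=onz("wrist",(324.4,224.1),.066,c); print("mouth",m.round(4))
# mouth diameter check
for a,b in [((60,212),(355,212)),((207,67),(207,357))]:
    f=lambda q:onz("wrist",(np.array(q)+.5)/8-.5+[299,198],.066,c); print("dia",np.linalg.norm(f(a)-f(b)).round(4), ((f(a)+f(b))/2).round(4))
def tool(uv,zt):
    o,d=ray("wrist",uv,c); o=r.inv().apply(o-p); d=r.inv().apply(d); return o+d*(zt-o[2])/d[2]
R=lambda q:(np.array(q)-[400,0]+.5)/3.3333-.5+[260,265]
for zt in(-.013,-.017,-.021):
    q=np.array([tool(R(k),zt) for k in [(498,209),(686,209),(683,357),(500,357)]]); print(zt,(q.mean(0)*1000).round(1),[np.linalg.norm(q[i]-q[(i+1)%4]).round(4) for i in range(4)])
for zt in (.013,.017,.021):
    q=np.array([tool(R(k),zt) for k in [(482,105),(703,105),(592,37)]]); print("flange",(q*1000).round(1))
```

```text
mouth [0.5441 0.1743 0.066 ]
dia 0.0258 [0.5442 0.1744 0.066 ]
dia 0.0263 [0.5441 0.1742 0.066 ]
-0.013 [ -0.6   0.1 -13. ] [np.float64(0.0209), np.float64(0.021), np.float64(0.0218), np.float64(0.021)]
-0.017 [  2.2   0.1 -17. ] [np.float64(0.0202), np.float64(0.0203), np.float64(0.0211), np.float64(0.0203)]
-0.021 [  5.    0.1 -21. ] [np.float64(0.0195), np.float64(0.0196), np.float64(0.0204), np.float64(0.0196)]
flange [[  9.9 -14.1  13. ]
 [  9.9  14.6  13. ]
 [ 19.6   0.2  13. ]]
flange [[  7.9 -14.5  17. ]
 [  7.9  15.   17. ]
 [ 17.9   0.2  17. ]]
flange [[  5.9 -14.9  21. ]
 [  5.9  15.4  21. ]
 [ 16.1   0.2  21. ]]
```

Mouth about (0.544,0.174), chamfer diameter 26 mm as it must be. The plug axis is on the TCP axis within about 1 mm, and the nose tip is about 53 mm below the TCP, so home should be at TCP z of about 0.089. I'll align above the mouth.

Run:
```python
from h import *
plan([.544,.1743,.14],-7.5,1)
```

```text
t 6.28 p [0.5383 0.1627 0.1853] left [ 0.0057  0.0116 -0.0453] w [-0.008  0.006 -0.001] F [ 0.32  0.82 -1.01] op 0.0207
  [1.26 0.45 4.52] [-0.008  0.006 -0.001]
```

Call:
{"op": "send_rows", "data": {"series": [{"tx": 1.3,"ty": 0.4,"tz": 1,"wx": -0.008,"wy": 0.006,"wz": 0,"jaw": 1},{"tx": 0,"ty": 0,"tz": 2,"wx": 0,"wy": 0,"wz": 0,"jaw": 1},{"tx": 0,"ty": 0,"tz": 1,"wx": 0,"wy": 0,"wz": 0,"jaw": 1},{"tx": 0,"ty": 0,"tz": 0,"wx": 0,"wy": 0,"wz": 0,"jaw": 1},{"tx": 0,"ty": 0,"tz": 0,"wx": 0,"wy": 0,"wz": 0,"jaw": 1}]}}

```text
t: 6.9
tool_pos: [0.5429, 0.1743, 0.1398]
tool_rot: [-2.364, -2.067, 0.004]
contact_force: [0.2, -0.2, -0.2]
opening: 0.0207
```

Run:
```python
from h import *
plan([.544,.1743,.128],-7.5,1)
cv2.imwrite("pics/w5.png",ctrl.get_image("wrist")[150:390,200:440,::-1].repeat(2,0).repeat(2,1))
cv2.imwrite("pics/s5.png",cv2.resize(ctrl.get_image("scene")[130:260,320:480,::-1],None,fx=4,fy=4,interpolation=2))
plan([.544,.1743,.128],-7.5,1)
```

```text
t 6.9 p [0.5429 0.1743 0.1398] left [ 0.0011  0.     -0.0118] w [-0.003  0.001 -0.003] F [ 0.24 -0.18 -0.25] op 0.0207
  [0.02 0.11 1.18] [-0.003  0.001 -0.003]
t 7.0 p [0.5431 0.1743 0.1402] left [ 0.0009 -0.     -0.0122] w [-0.003  0.001 -0.003] F [-0.07  0.12 -1.87] op 0.0206
  [0.01 0.09 1.22] [-0.003  0.001 -0.003]
```

View pics/w5.png

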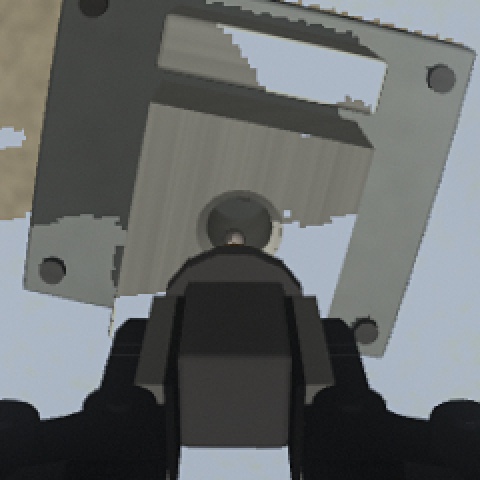

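View pics/s5.png

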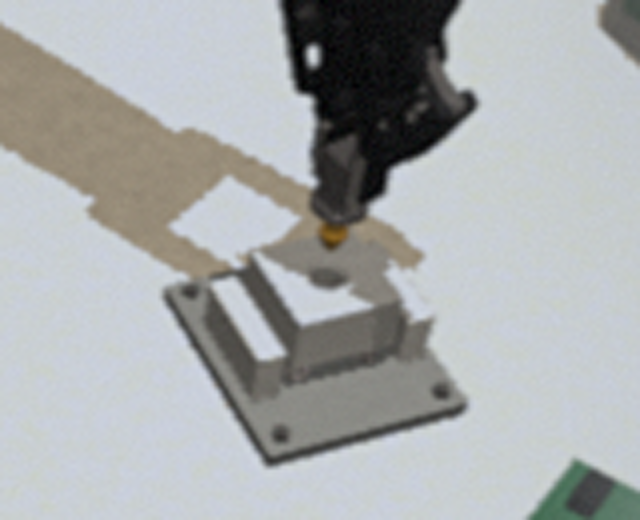

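The nose hangs just above the mouth. The mouth centre at crop (240,228) sits about 3 px right of the plug axis (234), matching the 1 mm left over. Descending in small steps.

Call:
{"op": "send_rows", "data": {"series": [{"tx": 0,"ty": 0.1,"tz": 0.7,"wx": -0.003,"wy": 0,"wz": 0,"jaw": 1},{"tx": 0,"ty": 0,"tz": 0.7,"wx": 0,"wy": 0,"wz": 0,"jaw": 1},{"tx": 0,"ty": 0,"tz": 0,"wx": 0,"wy": 0,"wz": 0,"jaw": 1},{"tx": 0,"ty": 0,"tz": 0,"wx": 0,"wy": 0,"wz": 0,"jaw": 1}]}}

```text
t: 7.5
tool_pos: [0.5448, 0.1743, 0.1263]
tool_rot: [2.364, 2.067, 0.002]
contact_force: [-0.0, 0.2, -0.1]
opening: 0.0209
```

Run:
```python
from h import *
plan([.544,.1743,.09],-7.5,1)
```

```text
t 7.5 p [0.5448 0.1743 0.1263] left [-0.0008  0.     -0.0363] w [ 0.002 -0.    -0.003] F [-0.    0.25 -0.08] op 0.0209
  [-0.01 -0.08  3.63] [ 0.002 -0.    -0.003]
```

Call:
{"op": "send_rows", "data": {"series": [{"tx": 0,"ty": -0.05,"tz": 0.4,"wx": 0,"wy": 0,"wz": 0,"jaw": 1},{"tx": 0,"ty": 0,"tz": 0.4,"wx": 0,"wy": 0,"wz": 0,"jaw": 1},{"tx": 0,"ty": 0,"tz": 0,"wx": 0,"wy": 0,"wz": 0,"jaw": 1}]}}

```text
t: 7.88
tool_pos: [0.5443, 0.1744, 0.1179]
tool_rot: [2.364, 2.067, 0.003]
contact_force: [0.1, -0.2, -1.1]
opening: 0.0209
```

Call:
{"op": "send_rows", "data": {"series": [{"tx": 0,"ty": 0,"tz": 0.3,"wx": 0,"wy": 0,"wz": 0,"jaw": 1},{"tx": 0,"ty": 0,"tz": 0.3,"wx": 0,"wy": 0,"wz": 0,"jaw": 1},{"tx": 0,"ty": 0,"tz": 0,"wx": 0,"wy": 0,"wz": 0,"jaw": 1}]}}

```text
t: 8.25
tool_pos: [0.5444, 0.1744, 0.1115]
tool_rot: [2.364, 2.067, 0.003]
contact_force: [0.5, -0.3, -1.3]
opening: 0.021
```

Run:
```python
from h import *
plan([.544,.1743,.09],-7.5,1)
```

```text
t 8.25 p [0.5444 0.1744 0.1115] left [-0.0004 -0.0001 -0.0215] w [ 0.003 -0.    -0.003] F [ 0.45 -0.27 -1.27] op 0.021
  [-0.01 -0.04  2.15] [ 0.003 -0.    -0.003]
```

Call:
{"op": "send_rows", "data": {"series": [{"tx": 0,"ty": 0,"tz": 0.2,"wx": 0,"wy": 0,"wz": 0,"jaw": 1},{"tx": 0,"ty": 0,"tz": 0.2,"wx": 0,"wy": 0,"wz": 0,"jaw": 1}]}}

```text
t: 8.5
tool_pos: [0.5446, 0.1744, 0.1076]
tool_rot: [2.363, 2.066, 0.004]
contact_force: [-0.2, -0.2, -1.2]
opening: 0.0211
```

Call:
{"op": "send_rows", "data": {"series": [{"tx": 0,"ty": 0,"tz": 0.2,"wx": 0,"wy": 0,"wz": 0,"jaw": 1},{"tx": 0,"ty": 0,"tz": 0.2,"wx": 0,"wy": 0,"wz": 0,"jaw": 1}]}}

```text
t: 8.75
tool_pos: [0.5446, 0.1743, 0.1033]
tool_rot: [2.363, 2.066, 0.003]
contact_force: [-0.5, -0.9, 1.4]
opening: 0.0209
```

Call:
{"op": "send_rows", "data": {"series": [{"tx": 0,"ty": 0,"tz": 0.15,"wx": 0,"wy": 0,"wz": 0,"jaw": 1}]}}

```text
t: 8.88
tool_pos: [0.5447, 0.174, 0.102]
tool_rot: [2.363, 2.066, 0.003]
contact_force: [-1.3, -2.1, 2.9]
opening: 0.0209
```

Call:
{"op": "send_rows", "data": {"series": [{"tx": 0,"ty": 0,"tz": 0.15,"wx": 0,"wy": 0,"wz": 0,"jaw": 1}]}}

```text
t: 9.0
tool_pos: [0.5452, 0.1739, 0.1012]
tool_rot: [2.362, 2.066, 0.003]
contact_force: [-0.9, -0.4, 4.8]
opening: 0.0208
```

Now on the catch pins, with the force rising gently.

Call:
{"op": "send_rows", "data": {"series": [{"tx": 0,"ty": -0.03,"tz": 0.15,"wx": 0.003,"wy": 0,"wz": 0,"jaw": 1}]}}

```text
t: 9.12
tool_pos: [0.5455, 0.1738, 0.1007]
tool_rot: [2.363, 2.066, 0.001]
contact_force: [-2.6, -1.6, 6.9]
opening: 0.0207
```

Call:
{"op": "send_rows", "data": {"series": [{"tx": 0,"ty": 0,"tz": 0.15,"wx": 0,"wy": 0,"wz": 0,"jaw": 1}]}}

```text
t: 9.25
tool_pos: [0.5456, 0.1738, 0.1004]
tool_rot: [2.363, 2.067, 0.001]
contact_force: [-5.5, -1.2, 9.4]
opening: 0.0208
```

Call:
{"op": "send_rows", "data": {"series": [{"tx": 0,"ty": 0,"tz": 0.15,"wx": 0,"wy": 0,"wz": 0,"jaw": 1}]}}

```text
t: 9.38
tool_pos: [0.5456, 0.1739, 0.1003]
tool_rot: [2.364, 2.067, -0.0]
contact_force: [-4.5, -1.8, 8.6]
opening: 0.0207
```

Call:
{"op": "send_rows", "data": {"series": [{"tx": 0,"ty": 0,"tz": 0.15,"wx": 0,"wy": 0,"wz": 0,"jaw": 1}]}}

```text
t: 9.5
tool_pos: [0.5457, 0.1739, 0.1002]
tool_rot: [2.364, 2.067, -0.001]
contact_force: [-4.6, -2.0, 9.8]
opening: 0.021
```

Call:
{"op": "send_rows", "data": {"series": [{"tx": 0,"ty": -0.1,"tz": 0.15,"wx": 0,"wy": 0,"wz": 0,"jaw": 1}]}}

```text
t: 9.62
tool_pos: [0.5455, 0.1739, 0.1004]
tool_rot: [2.363, 2.066, 0.0]
contact_force: [-1.0, -2.8, 7.5]
opening: 0.0205
```

Call:
{"op": "send_rows", "data": {"series": [{"tx": 0.03,"ty": -0.1,"tz": 0.18,"wx": 0,"wy": 0,"wz": 0,"jaw": 1}]}}

```text
t: 9.75
tool_pos: [0.5454, 0.1741, 0.1004]
tool_rot: [2.361, 2.065, 0.002]
contact_force: [-2.0, -2.9, 9.3]
opening: 0.0212
```

Call:
{"op": "send_rows", "data": {"series": [{"tx": 0.03,"ty": -0.1,"tz": 0.18,"wx": 0,"wy": 0,"wz": 0,"jaw": 1}]}}

```text
t: 9.88
tool_pos: [0.5454, 0.1741, 0.1003]
tool_rot: [2.359, 2.064, 0.003]
contact_force: [-3.2, -3.5, 8.5]
opening: 0.0209
```

Call:
{"op": "send_rows", "data": {"series": [{"tx": -0.04,"ty": -0.03,"tz": 0.22,"wx": 0,"wy": 0,"wz": 0,"jaw": 1}]}}

```text
t: 10.0
tool_pos: [0.5454, 0.1739, 0.1]
tool_rot: [2.36, 2.064, 0.003]
contact_force: [-5.5, -0.2, 11.2]
opening: 0.0209
```

Call:
{"op": "send_rows", "data": {"series": [{"tx": -0.04,"ty": -0.03,"tz": 0.24,"wx": 0,"wy": 0,"wz": 0,"jaw": 1}]}}

```text
t: 10.12
tool_pos: [0.5455, 0.1739, 0.0996]
tool_rot: [2.36, 2.064, 0.004]
contact_force: [-4.7, 0.2, 11.9]
opening: 0.0206
```

Call:
{"op": "send_rows", "data": {"series": [{"tx": -0.03,"ty": -0.03,"tz": 0.24,"wx": 0,"wy": 0,"wz": 0,"jaw": 1}]}}

```text
t: 10.25
tool_pos: [0.5455, 0.1739, 0.0995]
tool_rot: [2.36, 2.065, 0.005]
contact_force: [-6.4, -1.7, 12.4]
opening: 0.0208
```

Run:
```python
from h import *
plan([.544,.1743,.09],-7.5,1)
```

```text
t 10.25 p [0.5455 0.1739 0.0995] left [-0.0015  0.0004 -0.0095] w [ 0.006  0.002 -0.003] F [-6.35 -1.72 12.42] op 0.0208
  [ 0.02 -0.16  0.95] [ 0.006  0.002 -0.003]
```

Call:
{"op": "send_rows", "data": {"series": [{"tx": 0,"ty": -0.12,"tz": 0.26,"wx": 0.006,"wy": 0.002,"wz": 0,"jaw": 1}]}}

```text
t: 10.38
tool_pos: [0.5455, 0.1741, 0.0994]
tool_rot: [2.363, 2.068, 0.003]
contact_force: [-2.9, -2.3, 10.7]
opening: 0.0208
```

Call:
{"op": "send_rows", "data": {"series": [{"tx": 0,"ty": -0.1,"tz": 0.27,"wx": 0.004,"wy": 0,"wz": 0,"jaw": 1}]}}

```text
t: 10.5
tool_pos: [0.5456, 0.1742, 0.0991]
tool_rot: [2.364, 2.069, 0.001]
contact_force: [-4.2, -2.8, 11.2]
opening: 0.0209
```

Call:
{"op": "send_rows", "data": {"series": [{"tx": 0,"ty": -0.1,"tz": 0.28,"wx": 0.004,"wy": 0,"wz": 0,"jaw": 1}]}}

```text
t: 10.62
tool_pos: [0.5457, 0.1742, 0.0988]
tool_rot: [-2.363, -2.068, 0.001]
contact_force: [-4.0, -1.8, 12.1]
opening: 0.0209
```

Run:
```python
from h import *
plan([.544,.1743,.09],-7.5,1)
```

```text
t 10.62 p [0.5457 0.1742 0.0988] left [-0.0017  0.0001 -0.0088] w [-0.001 -0.    -0.002] F [-4.04 -1.76 12.1 ] op 0.0209
  [-0.02 -0.17  0.88] [-0.001 -0.    -0.002]
```

Run:
```python
from h import *
cv2.imwrite("pics/w6.png",ctrl.get_image("wrist")[180:390,220:430,::-1].repeat(2,0).repeat(2,1))
cv2.imwrite("pics/s6.png",cv2.resize(ctrl.get_image("scene")[150:250,350:450,::-1],None,fx=5,fy=5,interpolation=2))
plan([.544,.1743,.09],-7.5,1)
```

```text
t 10.72 p [0.5457 0.1743 0.0988] left [-0.0017  0.     -0.0088] w [-0.001 -0.    -0.002] F [-3.65 -2.41 11.32] op 0.021
  [-0.02 -0.17  0.88] [-0.001 -0.    -0.002]
```

View pics/w6.png

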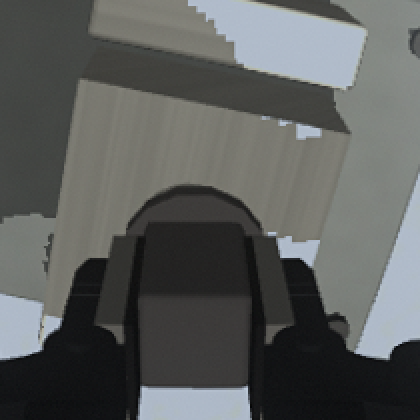

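View pics/s6.png

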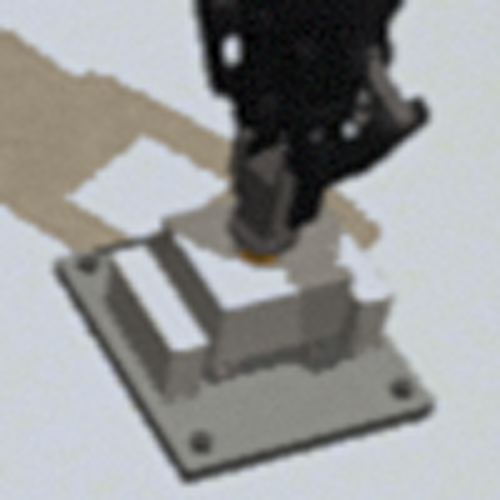

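The nose is in the mouth with the flange still a few mm above the block, as the TCP height says. Pressing a little more.

Call:
{"op": "send_rows", "data": {"series": [{"tx": -0.03,"ty": -0.08,"tz": 0.3,"wx": 0,"wy": 0,"wz": 0,"jaw": 1}]}}

```text
t: 10.85
tool_pos: [0.5457, 0.1742, 0.0984]
tool_rot: [-2.364, -2.069, -0.001]
contact_force: [-6.0, -1.9, 12.8]
opening: 0.0209
```

Call:
{"op": "send_rows", "data": {"series": [{"tx": -0.03,"ty": -0.08,"tz": 0.3,"wx": 0,"wy": 0,"wz": 0,"jaw": 1}]}}

```text
t: 10.98
tool_pos: [0.5457, 0.1742, 0.0982]
tool_rot: [-2.364, -2.069, -0.002]
contact_force: [-6.1, -2.7, 14.3]
opening: 0.021
```

Call:
{"op": "send_rows", "data": {"series": [{"tx": -0.03,"ty": -0.08,"tz": 0.3,"wx": 0,"wy": 0,"wz": 0,"jaw": 1}]}}

```text
t: 11.1
tool_pos: [0.5457, 0.1742, 0.098]
tool_rot: [2.364, 2.069, 0.004]
contact_force: [-5.3, -2.0, 14.4]
opening: 0.0204
```

Call:
{"op": "send_rows", "data": {"series": [{"tx": -0.03,"ty": -0.08,"tz": 0.3,"wx": 0,"wy": 0,"wz": 0,"jaw": 1}]}}

```text
t: 11.22
tool_pos: [0.5456, 0.1742, 0.0978]
tool_rot: [2.363, 2.069, 0.005]
contact_force: [-5.5, -2.3, 13.8]
opening: 0.0208
```

Call:
{"op": "send_rows", "data": {"series": [{"tx": -0.06,"ty": -0.2,"tz": 0.3,"wx": 0,"wy": 0,"wz": 0,"jaw": 1}]}}

```text
t: 11.35
tool_pos: [0.5453, 0.1742, 0.0979]
tool_rot: [2.361, 2.067, 0.01]
contact_force: [-1.7, -1.5, 12.2]
opening: 0.0209
```

Call:
{"op": "send_rows", "data": {"series": [{"tx": -0.06,"ty": -0.2,"tz": 0.3,"wx": 0,"wy": 0,"wz": 0,"jaw": 1}]}}

```text
t: 11.48
tool_pos: [0.5452, 0.1741, 0.098]
tool_rot: [2.359, 2.066, 0.016]
contact_force: [-2.5, -1.0, 11.1]
opening: 0.021
```

Run:
```python
from h import *
plan([.544,.1743,.09],-7.5,1); print(ctrl.get_obs()["wrist_torque"])
```

```text
t 11.47 p [0.5452 0.1741 0.098 ] left [-0.0012  0.0002 -0.008 ] w [ 0.011 -0.004 -0.002] F [-2.47 -0.99 11.06] op 0.021
  [-0.   -0.13  0.8 ] [ 0.011 -0.004 -0.002]
[-0.37883195  0.43014867 -0.064345  ]
```

Call:
{"op": "send_rows", "data": {"series": [{"tx": 0,"ty": -0.08,"tz": 0.3,"wx": 0.014,"wy": -0.004,"wz": 0,"jaw": 1}]}}

```text
t: 11.6
tool_pos: [0.5456, 0.1744, 0.0976]
tool_rot: [-2.363, -2.069, 0.0]
contact_force: [-3.3, -1.8, 10.8]
opening: 0.0206
```

Call:
{"op": "send_rows", "data": {"series": [{"tx": -0.02,"ty": -0.1,"tz": 0.32,"wx": 0.008,"wy": 0,"wz": 0,"jaw": 1}]}}

```text
t: 11.72
tool_pos: [0.5459, 0.1744, 0.0971]
tool_rot: [-2.359, -2.066, 0.006]
contact_force: [-3.3, -3.1, 12.1]
opening: 0.0206
```

Call:
{"op": "send_rows", "data": {"series": [{"tx": -0.02,"ty": -0.1,"tz": 0.34,"wx": 0.006,"wy": 0,"wz": 0,"jaw": 1}]}}

```text
t: 11.85
tool_pos: [0.5461, 0.1743, 0.0966]
tool_rot: [-2.357, -2.064, 0.01]
contact_force: [-4.2, -2.2, 14.7]
opening: 0.0207
```

Run:
```python
from h import *
plan([.544,.1743,.09],-7.5,1); print(ctrl.get_obs()["wrist_torque"])
```

```text
t 11.85 p [0.5461 0.1743 0.0966] left [-0.0021 -0.     -0.0066] w [-0.01  -0.001 -0.001] F [-4.17 -2.24 14.71] op 0.0207
  [-0.03 -0.2   0.66] [-0.01  -0.001 -0.001]
[-0.4832397   0.92975529 -0.01986534]
```

Call:
{"op": "send_rows", "data": {"series": [{"tx": -0.02,"ty": -0.08,"tz": 0.32,"wx": -0.004,"wy": 0,"wz": 0,"jaw": 1}]}}

```text
t: 11.98
tool_pos: [0.546, 0.1743, 0.0961]
tool_rot: [-2.359, -2.067, 0.005]
contact_force: [-5.9, -2.1, 13.9]
opening: 0.0205
```

Call:
{"op": "send_rows", "data": {"series": [{"tx": -0.02,"ty": -0.12,"tz": 0.34,"wx": 0,"wy": 0,"wz": 0,"jaw": 1}]}}

```text
t: 12.1
tool_pos: [0.5455, 0.1744, 0.0943]
tool_rot: [-2.36, -2.067, 0.003]
contact_force: [-1.3, -0.3, 2.0]
opening: 0.0211
```

Call:
{"op": "send_rows", "data": {"series": [{"tx": -0.02,"ty": -0.1,"tz": 0.36,"wx": 0,"wy": 0,"wz": 0,"jaw": 1}]}}

```text
t: 12.22
tool_pos: [0.5445, 0.1744, 0.0905]
tool_rot: [-2.36, -2.067, 0.002]
contact_force: [-0.0, -0.3, -1.1]
opening: 0.0208
```

Run:
```python
from h import *
plan([.544,.1743,.09],-7.5,1); print(ctrl.get_obs()["wrist_torque"])
```

```text
t 12.22 p [0.5445 0.1744 0.0905] left [-0.0005 -0.0001 -0.0005] w [-0.004 -0.002 -0.001] F [-0.04 -0.32 -1.14] op 0.0208
  [-0.02 -0.05  0.05] [-0.004 -0.002 -0.001]
[-0.04638885  0.0336542  -0.03545809]
```

Past the pins. Now I'll seat it until the flange lands, in small steps.

Call:
{"op": "send_rows", "data": {"series": [{"tx": 0,"ty": 0,"tz": 0.1,"wx": -0.003,"wy": 0,"wz": 0,"jaw": 1}]}}

```text
t: 12.35
tool_pos: [0.5441, 0.1745, 0.0887]
tool_rot: [-2.361, -2.068, -0.0]
contact_force: [-0.9, -0.3, 4.5]
opening: 0.0205
```

Call:
{"op": "send_rows", "data": {"series": [{"tx": 0,"ty": 0,"tz": 0.1,"wx": 0,"wy": 0,"wz": 0,"jaw": 1}]}}

```text
t: 12.48
tool_pos: [0.5441, 0.1745, 0.0881]
tool_rot: [-2.361, -2.068, 0.0]
contact_force: [-3.2, -1.0, 7.5]
opening: 0.0206
```

Call:
{"op": "send_rows", "data": {"series": [{"tx": 0,"ty": 0,"tz": 0.1,"wx": 0,"wy": 0,"wz": 0,"jaw": 1}]}}

```text
t: 12.6
tool_pos: [0.5441, 0.1745, 0.0881]
tool_rot: [-2.361, -2.068, 0.001]
contact_force: [-4.6, -0.9, 8.0]
opening: 0.0207
```

Call:
{"op": "send_rows", "data": {"series": [{"tx": 0,"ty": 0,"tz": 0.1,"wx": 0,"wy": 0,"wz": 0,"jaw": 1}]}}

```text
t: 12.72
tool_pos: [0.5442, 0.1745, 0.0881]
tool_rot: [-2.361, -2.068, 0.002]
contact_force: [-5.7, -1.0, 8.5]
opening: 0.021
```

Call:
{"op": "send_rows", "data": {"series": [{"tx": 0,"ty": -0.06,"tz": 0.2,"wx": -0.002,"wy": 0,"wz": 0,"jaw": 1}]}}

```text
t: 12.85
tool_pos: [0.5441, 0.1746, 0.0877]
tool_rot: [-2.363, -2.07, 0.0]
contact_force: [-4.1, -1.8, 11.7]
opening: 0.0211
```

Call:
{"op": "send_rows", "data": {"series": [{"tx": 0,"ty": -0.06,"tz": 0.22,"wx": 0,"wy": 0,"wz": 0,"jaw": 1}]}}

```text
t: 12.98
tool_pos: [0.544, 0.1746, 0.0875]
tool_rot: [2.363, 2.07, -0.0]
contact_force: [-4.4, -1.9, 13.4]
opening: 0.0208
```

Call:
{"op": "send_rows", "data": {"series": [{"tx": 0,"ty": -0.06,"tz": 0.22,"wx": 0,"wy": 0,"wz": 0,"jaw": 1}]}}

```text
t: 13.1
tool_pos: [0.5441, 0.1746, 0.0875]
tool_rot: [2.362, 2.07, 0.0]
contact_force: [-5.6, -2.3, 11.9]
opening: 0.0206
```

Run:
```python
from h import *
cv2.imwrite("pics/s7.png",cv2.resize(ctrl.get_image("scene")[150:250,350:450,::-1],None,fx=5,fy=5,interpolation=2))
cv2.imwrite("pics/w7.png",ctrl.get_image("wrist")[180:390,220:430,::-1].repeat(2,0).repeat(2,1))
plan([.544,.1743,.09],-7.5,1)
```

```text
t 13.2 p [0.5441 0.1746 0.0875] left [-0.0001 -0.0003  0.0025] w [ 0.001  0.001 -0.001] F [-5.01 -1.72 12.84] op 0.0204
  [-0.03 -0.   -0.25] [ 0.001  0.001 -0.001]
```

View pics/s7.png

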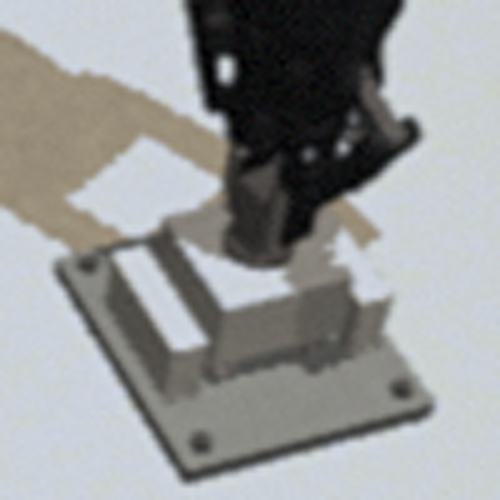

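View pics/w7.png

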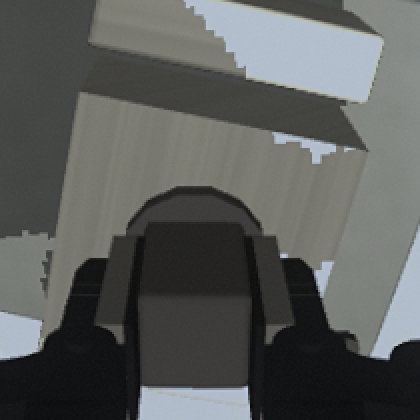

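The flange is flat on the block with no brass showing. Deflection between 8 and 13 N was 0.12 mm/N, the socket springs' own stiffness, so it is home. Ease off, then ramp the pull.

Call:
{"op": "send_rows", "data": {"series": [{"tx": 0,"ty": 0,"tz": 0.12,"wx": 0,"wy": 0,"wz": 0,"jaw": 1},{"tx": 0,"ty": 0,"tz": 0.05,"wx": 0,"wy": 0,"wz": 0,"jaw": 1},{"tx": 0,"ty": 0,"tz": 0,"wx": 0,"wy": 0,"wz": 0,"jaw": 1}]}}

```text
t: 13.58
tool_pos: [0.5441, 0.1746, 0.0888]
tool_rot: [2.362, 2.07, -0.003]
contact_force: [-1.8, -0.2, 2.2]
opening: 0.0206
```

Call:
{"op": "send_rows", "data": {"series": [{"tx": 0,"ty": 0,"tz": -0.03,"wx": 0,"wy": 0,"wz": 0,"jaw": 1}]}}

```text
t: 13.7
tool_pos: [0.5441, 0.1746, 0.089]
tool_rot: [2.362, 2.07, -0.003]
contact_force: [0.4, -1.0, 0.2]
opening: 0.021
```

Call:
{"op": "send_rows", "data": {"series": [{"tx": 0,"ty": 0,"tz": -0.05,"wx": 0,"wy": 0,"wz": 0,"jaw": 1},{"tx": 0,"ty": 0,"tz": -0.05,"wx": 0,"wy": 0,"wz": 0,"jaw": 1}]}}

```text
t: 13.95
tool_pos: [0.544, 0.1746, 0.0892]
tool_rot: [2.362, 2.07, -0.002]
contact_force: [0.3, -0.0, 0.3]
opening: 0.0206
```

Run:
```python
from h import *
plan([.544,.1743,.09],-7.5,1)
```

```text
t 13.95 p [0.544  0.1746 0.0892] left [-0.     -0.0003  0.0008] w [-0.001  0.001 -0.001] F [ 0.3  -0.    0.28] op 0.0206
  [-0.03  0.   -0.08] [-0.001  0.001 -0.001]
```

Call:
{"op": "send_rows", "data": {"series": [{"tx": 0,"ty": 0,"tz": -0.06,"wx": 0,"wy": 0,"wz": 0,"jaw": 1},{"tx": 0,"ty": 0,"tz": -0.06,"wx": 0,"wy": 0,"wz": 0,"jaw": 1}]}}

```text
t: 14.2
tool_pos: [0.5435, 0.1747, 0.0895]
tool_rot: [-2.362, -2.07, 0.003]
contact_force: [-0.5, -1.0, -1.5]
opening: 0.021
```

Call:
{"op": "send_rows", "data": {"series": [{"tx": 0,"ty": 0,"tz": -0.08,"wx": 0,"wy": 0,"wz": 0,"jaw": 1},{"tx": 0,"ty": 0,"tz": -0.08,"wx": 0,"wy": 0,"wz": 0,"jaw": 1}]}}

```text
t: 14.45
tool_pos: [0.5432, 0.1746, 0.0902]
tool_rot: [-2.362, -2.07, 0.004]
contact_force: [1.8, 1.1, -4.9]
opening: 0.0206
```

Call:
{"op": "send_rows", "data": {"series": [{"tx": 0,"ty": 0,"tz": -0.1,"wx": 0,"wy": 0,"wz": 0,"jaw": 1}]}}

```text
t: 14.58
tool_pos: [0.5432, 0.1745, 0.0907]
tool_rot: [-2.362, -2.07, 0.004]
contact_force: [2.6, -0.2, -6.9]
opening: 0.0208
```

Call:
{"op": "send_rows", "data": {"series": [{"tx": 0,"ty": 0,"tz": -0.12,"wx": 0,"wy": 0,"wz": 0,"jaw": 1}]}}

```text
t: 14.7
tool_pos: [0.5431, 0.1745, 0.0912]
tool_rot: [-2.363, -2.07, 0.003]
contact_force: [4.2, 0.3, -7.3]
opening: 0.0209
```

Call:
{"op": "send_rows", "data": {"series": [{"tx": 0,"ty": 0,"tz": -0.14,"wx": 0,"wy": 0,"wz": 0,"jaw": 1}]}}

```text
t: 14.82
tool_pos: [0.5431, 0.1744, 0.0916]
tool_rot: [-2.363, -2.07, 0.003]
contact_force: [5.9, 0.5, -10.7]
opening: 0.021
```

Run:
```python
from h import *
plan([.544,.1743,.09],-7.5,1)
```

```text
t 14.82 p [0.5431 0.1744 0.0916] left [ 0.0009 -0.0001 -0.0016] w [-0.001  0.001 -0.001] F [  5.9    0.53 -10.72] op 0.021
  [0.   0.09 0.16] [-0.001  0.001 -0.001]
```

Catch is biting. A lateral force of 6 N in +x shows, so I'll trim with ty and go on.

Call:
{"op": "send_rows", "data": {"series": [{"tx": 0,"ty": 0.05,"tz": -0.15,"wx": 0,"wy": 0,"wz": 0,"jaw": 1}]}}

```text
t: 14.95
tool_pos: [0.5431, 0.1743, 0.0919]
tool_rot: [-2.362, -2.07, 0.004]
contact_force: [4.8, 1.4, -12.6]
opening: 0.0207
```

Call:
{"op": "send_rows", "data": {"series": [{"tx": 0,"ty": 0.05,"tz": -0.17,"wx": 0,"wy": 0,"wz": 0,"jaw": 1}]}}

```text
t: 15.08
tool_pos: [0.5431, 0.1743, 0.0922]
tool_rot: [-2.362, -2.069, 0.005]
contact_force: [5.7, 1.6, -14.3]
opening: 0.0208
```

Call:
{"op": "send_rows", "data": {"series": [{"tx": 0,"ty": 0.05,"tz": -0.18,"wx": 0,"wy": 0,"wz": 0,"jaw": 1}]}}

```text
t: 15.2
tool_pos: [0.5431, 0.1742, 0.0924]
tool_rot: [-2.362, -2.069, 0.005]
contact_force: [6.4, 1.2, -14.8]
opening: 0.0207
```

Call:
{"op": "send_rows", "data": {"series": [{"tx": 0,"ty": 0.05,"tz": -0.19,"wx": 0,"wy": 0,"wz": 0,"jaw": 1}]}}

```text
t: 15.32
tool_pos: [0.5431, 0.1742, 0.0925]
tool_rot: [-2.361, -2.068, 0.006]
contact_force: [7.0, 1.7, -15.8]
opening: 0.0208
```

Run:
```python
from h import *
plan([.544,.1743,.09],-7.5,1)
```

```text
t 15.32 p [0.5431 0.1742 0.0925] left [ 0.0009  0.0001 -0.0025] w [-0.004  0.001 -0.001] F [  7.     1.67 -15.8 ] op 0.0208
  [0.02 0.09 0.25] [-0.004  0.001 -0.001]
```

Near the limit, so I'm backing down to about 13 N straight away.

Call:
{"op": "send_rows", "data": {"series": [{"tx": 0,"ty": 0.06,"tz": -0.15,"wx": 0,"wy": 0,"wz": 0,"jaw": 1}]}}

```text
t: 15.45
tool_pos: [0.5431, 0.1742, 0.0922]
tool_rot: [-2.361, -2.067, 0.006]
contact_force: [5.6, 1.7, -14.2]
opening: 0.0206
```

Run:
```python
from h import *
plan([.544,.1743,.09],-7.5,1)
```

```text
t 15.45 p [0.5431 0.1742 0.0922] left [ 0.0009  0.0001 -0.0022] w [-0.005  0.001 -0.001] F [  5.62   1.68 -14.19] op 0.0206
  [0.02 0.09 0.22] [-0.005  0.001 -0.001]
```

Call:
{"op": "send_rows", "data": {"series": [{"tx": 0,"ty": 0.06,"tz": -0.14,"wx": 0,"wy": 0,"wz": 0,"jaw": 1}]}}

```text
t: 15.58
tool_pos: [0.5432, 0.1742, 0.0921]
tool_rot: [-2.36, -2.067, 0.007]
contact_force: [5.8, 1.1, -13.8]
opening: 0.0206
```

Call:
{"op": "send_rows", "data": {"series": [{"tx": 0,"ty": 0.03,"tz": -0.135,"wx": -0.002,"wy": 0,"wz": 0,"jaw": 1},{"tx": 0,"ty": 0.03,"tz": -0.135,"wx": 0,"wy": 0,"wz": 0,"jaw": 1}]}}

```text
t: 15.82
tool_pos: [0.5431, 0.1742, 0.0922]
tool_rot: [-2.361, -2.067, 0.005]
contact_force: [6.6, 0.9, -12.8]
opening: 0.021
```

Call:
{"op": "send_rows", "data": {"series": [{"tx": 0,"ty": 0.04,"tz": -0.135,"wx": 0,"wy": 0,"wz": 0,"jaw": 1},{"tx": 0,"ty": 0.04,"tz": -0.135,"wx": 0,"wy": 0,"wz": 0,"jaw": 1}]}}

```text
t: 16.08
tool_pos: [0.5432, 0.1742, 0.0921]
tool_rot: [-2.36, -2.066, 0.006]
contact_force: [5.2, 0.7, -14.0]
opening: 0.0208
```

Call:
{"op": "send_rows", "data": {"series": [{"tx": 0,"ty": 0.04,"tz": -0.13,"wx": 0,"wy": 0,"wz": 0,"jaw": 1},{"tx": 0,"ty": 0.04,"tz": -0.13,"wx": 0,"wy": 0,"wz": 0,"jaw": 1}]}}

```text
t: 16.32
tool_pos: [0.5432, 0.1741, 0.0921]
tool_rot: [-2.359, -2.065, 0.007]
contact_force: [6.3, 0.9, -12.9]
opening: 0.021
```

Call:
{"op": "send_rows", "data": {"series": [{"tx": 0,"ty": 0.03,"tz": -0.13,"wx": -0.002,"wy": 0,"wz": 0,"jaw": 1},{"tx": 0,"ty": 0.03,"tz": -0.13,"wx": 0,"wy": 0,"wz": 0,"jaw": 1}]}}

```text
t: 16.58
tool_pos: [0.5432, 0.1741, 0.0922]
tool_rot: [-2.36, -2.066, 0.005]
contact_force: [7.0, 1.0, -12.9]
opening: 0.0206
```

Call:
{"op": "send_rows", "data": {"series": [{"tx": 0,"ty": 0.03,"tz": -0.13,"wx": 0,"wy": 0,"wz": 0,"jaw": 1},{"tx": 0,"ty": 0.03,"tz": -0.13,"wx": 0,"wy": 0,"wz": 0,"jaw": 1}]}}

```text
t: 16.82
tool_pos: [0.5432, 0.1741, 0.0922]
tool_rot: [-2.36, -2.065, 0.005]
contact_force: [5.8, 1.7, -13.8]
opening: 0.0209
```

Run:
```python
from h import *
plan([.544,.1743,.09],-7.5,1)
```

```text
t 16.82 p [0.5432 0.1741 0.0922] left [ 0.0008  0.0002 -0.0022] w [-0.007 -0.001 -0.002] F [  5.77   1.66 -13.84] op 0.0209
  [0.03 0.08 0.22] [-0.007 -0.001 -0.002]
```

Held at 13–14 N for more than a second with steady height. Easing off gradually, then a light press back onto the seat.

Call:
{"op": "send_rows", "data": {"series": [{"tx": 0,"ty": 0.02,"tz": -0.1,"wx": -0.001,"wy": 0,"wz": 0,"jaw": 1},{"tx": 0,"ty": 0.02,"tz": -0.07,"wx": -0.001,"wy": 0,"wz": 0,"jaw": 1},{"tx": 0,"ty": 0.02,"tz": -0.04,"wx": -0.001,"wy": 0,"wz": 0,"jaw": 1},{"tx": 0,"ty": 0,"tz": 0,"wx": -0.001,"wy": 0,"wz": 0,"jaw": 1},{"tx": 0,"ty": 0,"tz": 0,"wx": 0,"wy": 0,"wz": 0,"jaw": 1}]}}

```text
t: 17.45
tool_pos: [0.5431, 0.1741, 0.0916]
tool_rot: [-2.361, -2.066, 0.002]
contact_force: [4.0, 0.8, -8.6]
opening: 0.0214
```

Call:
{"op": "send_rows", "data": {"series": [{"tx": 0,"ty": 0,"tz": 0.06,"wx": 0,"wy": 0,"wz": 0,"jaw": 1},{"tx": 0,"ty": 0,"tz": 0.06,"wx": 0,"wy": 0,"wz": 0,"jaw": 1}]}}

```text
t: 17.7
tool_pos: [0.5432, 0.1742, 0.0911]
tool_rot: [-2.361, -2.066, 0.002]
contact_force: [1.7, 0.6, -5.1]
opening: 0.0209
```

Run:
```python
from h import *
plan([.544,.1743,.09],-7.5,1)
```

```text
t 17.7 p [0.5432 0.1742 0.0911] left [ 0.0008  0.0001 -0.0011] w [-0.004 -0.002 -0.002] F [ 1.7   0.64 -5.12] op 0.0209
  [0.02 0.08 0.11] [-0.004 -0.002 -0.002]
```

Call:
{"op": "send_rows", "data": {"series": [{"tx": 0,"ty": 0.03,"tz": 0.06,"wx": 0,"wy": 0,"wz": 0,"jaw": 1},{"tx": 0,"ty": 0.03,"tz": 0.06,"wx": 0,"wy": 0,"wz": 0,"jaw": 1},{"tx": 0,"ty": 0,"tz": 0.06,"wx": 0,"wy": 0,"wz": 0,"jaw": 1}]}}

```text
t: 18.08
tool_pos: [0.5434, 0.1741, 0.0903]
tool_rot: [-2.36, -2.066, 0.004]
contact_force: [1.0, -0.2, -2.2]
opening: 0.0209
```

Call:
{"op": "send_rows", "data": {"series": [{"tx": 0,"ty": 0,"tz": 0.07,"wx": -0.003,"wy": 0,"wz": 0,"jaw": 1},{"tx": 0,"ty": 0,"tz": 0.07,"wx": 0,"wy": 0,"wz": 0,"jaw": 1},{"tx": 0,"ty": 0,"tz": 0.07,"wx": 0,"wy": 0,"wz": 0,"jaw": 1}]}}

```text
t: 18.45
tool_pos: [0.5438, 0.1743, 0.0894]
tool_rot: [-2.362, -2.068, -0.0]
contact_force: [-0.1, -0.7, -0.3]
opening: 0.0206
```

Run:
```python
from h import *
plan([.544,.1743,.09],-7.5,1)
```

```text
t 18.45 p [0.5438 0.1743 0.0894] left [ 0.0002 -0.      0.0006] w [-0.001 -0.002 -0.002] F [-0.08 -0.71 -0.31] op 0.0206
  [ 0.    0.02 -0.06] [-0.001 -0.002 -0.002]
```

Call:
{"op": "send_rows", "data": {"series": [{"tx": 0,"ty": 0,"tz": 0.08,"wx": 0,"wy": 0,"wz": 0,"jaw": 1},{"tx": 0,"ty": 0,"tz": 0.08,"wx": 0,"wy": 0,"wz": 0,"jaw": 1}]}}

```text
t: 18.7
tool_pos: [0.5441, 0.1744, 0.0888]
tool_rot: [-2.363, -2.068, -0.001]
contact_force: [-2.8, -0.3, 3.0]
opening: 0.021
```

Call:
{"op": "send_rows", "data": {"series": [{"tx": 0,"ty": 0,"tz": 0.08,"wx": 0,"wy": 0,"wz": 0,"jaw": 1},{"tx": 0,"ty": 0,"tz": 0.08,"wx": 0,"wy": 0,"wz": 0,"jaw": 1}]}}

```text
t: 18.95
tool_pos: [0.5443, 0.1745, 0.0884]
tool_rot: [-2.362, -2.068, -0.001]
contact_force: [-4.0, -0.4, 5.5]
opening: 0.0211
```

Same height and force as before the pull, so the plug is home and did not slip. Ease off, open and rise.

Call:
{"op": "send_rows", "data": {"series": [{"tx": 0,"ty": 0,"tz": 0.04,"wx": 0,"wy": 0,"wz": 0,"jaw": 1},{"tx": 0,"ty": 0,"tz": 0.02,"wx": 0,"wy": 0,"wz": 0,"jaw": 1},{"tx": 0,"ty": 0,"tz": 0.02,"wx": 0,"wy": 0,"wz": 0,"jaw": 0.5},{"tx": 0,"ty": 0,"tz": 0,"wx": 0,"wy": 0,"wz": 0,"jaw": 0},{"tx": 0,"ty": 0,"tz": 0,"wx": 0,"wy": 0,"wz": 0,"jaw": 0}], "squeeze": 40}}

```text
t: 19.58
tool_pos: [0.5448, 0.1745, 0.0874]
tool_rot: [-2.363, -2.068, -0.003]
contact_force: [0.6, 0.3, -0.6]
opening: 0.0741
```

Call:
{"op": "send_rows", "data": {"series": [{"tx": 0,"ty": 0,"tz": 0,"wx": 0,"wy": 0,"wz": 0,"jaw": 0},{"tx": 0,"ty": 0,"tz": 0,"wx": 0,"wy": 0,"wz": 0,"jaw": 0}]}}

```text
t: 19.82
tool_pos: [0.5447, 0.1745, 0.0871]
tool_rot: [-2.363, -2.068, -0.003]
contact_force: [0.5, -0.1, -0.2]
opening: 0.0858
```

Call:
{"op": "send_rows", "data": {"series": [{"tx": 0,"ty": 0,"tz": -1,"wx": 0,"wy": 0,"wz": 0,"jaw": 0},{"tx": 0,"ty": 0,"tz": -3,"wx": 0,"wy": 0,"wz": 0,"jaw": 0},{"tx": 0,"ty": 0,"tz": -5,"wx": 0,"wy": 0,"wz": 0,"jaw": 0},{"tx": 0,"ty": 0,"tz": -4,"wx": 0,"wy": 0,"wz": 0,"jaw": 0},{"tx": 0,"ty": 0,"tz": 0,"wx": 0,"wy": 0,"wz": 0,"jaw": 0}]}}

```text
t: 20.45
tool_pos: [0.5448, 0.1743, 0.2234]
tool_rot: [-2.364, -2.069, -0.005]
contact_force: [-0.1, -0.6, -0.4]
opening: 0.0853
```

Call:
{"op": "send_rows", "data": {"series": [{"tx": 0,"ty": 0,"tz": 0,"wx": 0,"wy": 0,"wz": 0,"jaw": 0},{"tx": 0,"ty": 0,"tz": 0,"wx": 0,"wy": 0,"wz": 0,"jaw": 0}]}}

```text
t: 20.7
tool_pos: [0.544, 0.1741, 0.222]
tool_rot: [-2.363, -2.068, -0.002]
contact_force: [-0.7, -0.1, -0.1]
opening: 0.0855
```

Run:
```python
from h import *
plan([.544,.1743,.22],-7.5,1)
c=ctrl.camera_info("wrist"); im=ctrl.get_image("wrist")[:,:,::-1]; s=ctrl.get_image("scene")[:,:,::-1]
u=proj("wrist",[.5443,.1744,.066],c).astype(int); print(u)
print([proj("wrist",[.5443+dx,.1744+dy,.066+.039],c).round(1)-u for dx in(-.011,.011) for dy in (-.011,.011)])
print("flange r px",proj("wrist",[.5443,.1744+.017,.071],c)-u,proj("wrist",[.5443+.017,.1744,.071],c)-u)
a=cv2.resize(im[u[1]-50:u[1]+50,u[0]-50:u[0]+50],(400,400),interpolation=2);b=cv2.resize(s[150:250,350:450],(400,400),interpolation=2)
cv2.imwrite("pics/end.png",np.hstack([a,b])); cv2.imwrite("pics/endtop.png",ctrl.get_image("top")[:,:,::-1])
```

```text
t 20.7 p [0.544  0.1741 0.222 ] left [ 0.      0.0002 -0.002 ] w [-0.    -0.002 -0.002] F [-0.74 -0.15 -0.07] op 0.0855
  [ 0.02 -0.    0.2 ] [-0.    -0.002 -0.002]
[317 227]
[array([-13.,  32.]), array([-17.5,   2.7]), array([17.6, 28.2]), array([13.8, -1.4])]
flange r px [ -2.69391927 -18.60154669] [21.53578177 -0.53759504]
```

View pics/end.png

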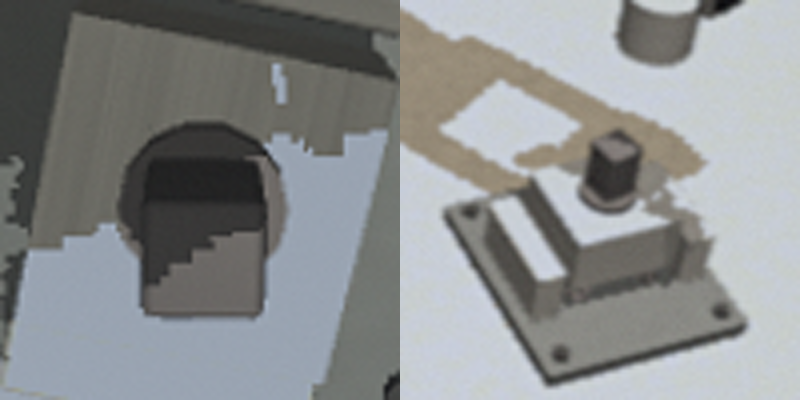

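View pics/endtop.png

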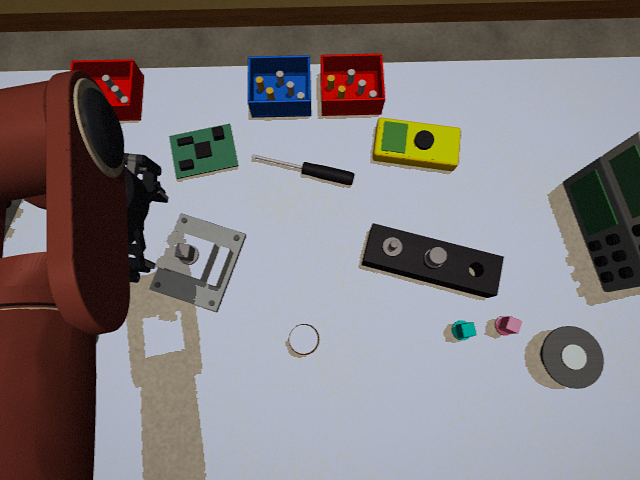

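The plug stands upright with its flange flat on the block: head at crop x 142–265, y 203–317, close to what full seating predicts. Round and slim plugs, jar, driver and look-alikes are all where they were, and the gripper is clear.

```bash
python3 -c "
from station import ctrl
print(ctrl.finish_job())"
```

```text
the job is handed in; nothing more can be done
None
```

I took the square-headed plug from the rack, pressed it into the stand's socket until it snapped home, pull-tested it, let go and handed the job in at about 21 s.

- **Pressing:** It took longer than expected. The plug stuck partway with up to 6 N sideways until I trimmed the tilt. The highest press I read was 14.7 N, and it then snapped in. The final push deflected at about 0.12 mm/N, which matches the socket springs, so the flange was on its seat.
- **Pull test:** The pull rose to 13 N but overshot: one reading was 15.8 N, close to the 16 N limit, with about 0.7 N of noise. I backed off to 12.8–14.2 N and held that for about 1.4 s; the catch held. A sideways load of 5–7 N stayed during the hold, so the pull was not purely vertical at the wrist.
- **Final state:** After easing off, a light press of about 5.5 N gave the same height as before the pull, so the plug had not slipped in the grip. The last pictures show it upright with the flange on the block, the gripper open and clear, and the other plugs and bench items where they were.

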